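Split the carton batch on the balance and lock it level

ROBOT

A 6-joint arm with a two-finger parallel gripper is mounted at the origin on the work surface. World frame = base frame: x ahead of the robot, y to its left, z up, the work surface at z = 0. Lengths are in m, angles in rad, forces in N, time in s.
With the tool pointing down it reaches from about 0.375 to 0.9 m from the base axis. Payload 3.1 kg.
Tool frame: the origin (TCP) lies midway between the tips of the shut fingers; the grasp point (between the pads) lies manip.hold_point_z behind it (manip.hold_point_z is the distance from the TCP to the grasp point, in m); z points along the fingers, y is the direction in which the jaws open and shut (so a half turn about z gives the same grasp; the last joint's range is limited). The gripper opens to 85 mm and grips with 20 to 120 N. Pads are 22 mm wide; open, the fingers measure 114 mm over their backs; the gripper's body (76 mm by 85 mm) begins 54 mm behind the grasp point. The pads swing forward as they close: fully open they stand 13 mm farther back than shut.
Start: joints at [-1.377, 0.527, 1.433, -0, 1.181, -0.178], TCP at [0.228, -0.582, 0.231] pointing down, gripper open.
Joint ranges: [-3.08, 3.08], [-0.75, 2.2], [0.22, 2.44], [-1.43, 4.57], [0, 2.65], [-2.85, 2.85]. Speed limits (rad/s): [2.79, 2.79, 3.14, 3.14, 3.14, 3.14].

INTERFACE

Orientations are given as a unit quaternion [x, y, z, w].
In Python, from station import manip, snapshot, workorder, models gives the robot as it stands.
- The arm moves only by the tool jog_arm, never from a script. Its argument "commands" is a list of rows, each a list of 5 numbers: the opening in per cent of the stroke, from 0 (shut) to 100 (fully open), then the shift along the world's x, y, z in cm, then the turn about the world's z in rad. A call has 1 to 8 rows; each row shifts and turns the pose as measured when the row begins; what a row does not reach is not made up. A row lasts 1/12 s, in which the tool goes at most 41.7 mm and 7.16 degrees, less where a joint would pass 70% of its speed; a pose out of reach is approached as far as the arm can. A call with a gripper value outside its range is refused whole. The fingers move at their own pace and stop on an object; "squeeze" is the grip in N (left out, the last holds). Time passes only in rows, so rows that do not move let the fingers close. It gives the time, the measured TCP pose, the force and the opening at its end, in the units of the state.
- manip.sense(): the state, without advancing time (a new reading comes with each control period).
- snapshot(name): name is "scene" or "top"; returns a dict with "image" (400x640x3 uint8, red, green, blue), "intrinsics" (3x3 intrinsics, pixels), "D" ([k1, k2, p1, p2, k3] as OpenCV has them; the pictures are not rectified), "extrinsics" (4x4, takes a point from camera to world coordinates). Camera axes: x right, y down, z forward; pixel columns grow to the right and rows downward; lengths in m; the calibration is good to about 2 mm. A picture is of the moment at which its call begins. There is no depth.
- workorder.sign_off(): hands the job in, once; it reports no verdict.
Trained networks look in a picture, given as the dict that the camera call returned (one of the last four; its "shot" number tells which), for a name from the list of things; names that differ only in an ending like _2 or _b are one class to them, and where a whole thing is asked for, a point or a joint stands for the part that bears it (a point fixed in the world has none). Each returns a list of dicts, best first, with "score" (0 to 1); they miss things now and then, are a little off and sometimes report something else, mostly with a low value. They report only what shows in the picture. A call takes as long as a camera call. They do not tell look-alikes from the thing itself.
- models.find_in(picture, name): "centre" ([x, y, z] in m, in world coordinates, good to about 4 mm: the middle of the surface that is visible of it).
- models.pinpoint(picture, name): "centre" ([x, y, z] in m, in world coordinates, good to about 4 mm: a listed point, or the origin of a listed thing).
The state is a dict: "t": time; "q": joint angles; "qd": joint speeds; "tau": joint torques, N m; "tcp_pos": TCP position; "tool_rot": TCP orientation; "force": force on the tool from outside, world axes, zero at the start; "ft_torque": the same for the moment, N m; "finger_gap": opening from 0.0 (shut) to 1.0 (fully open).
Only numpy, scipy, OpenCV 4.12 (cv2) and the standard library are available. Lean on these libraries where they do the work, as an engineer would, in place of code of your own. Each camera call takes 0.05 s, during which the arm holds its last target. There are 200 camera calls.

TASK

Share out all the cartons, standing upright, between the two pans of the balance until the pans sit level. Only then lock the balance: lay the lock plate flat along the ledge with its notch round the pointer and its hole lined up with the hole in the ledge, and push the thumbscrew down through both holes until its collar rests on the plate. Leave the other things on the table alone.

Things in the scene. Friction and masses are not known exactly. Their poses are not given: they have to be found in the camera images.
- balance: Two-pan balance fixed to the table: grey base 170 x 360 x 15 mm, middle post carrying an aluminium ledge, 20 mm thick, from x = -90 to 30 and y = -25 to 25 mm, its top 190 mm above the table. Origin: centre of the base, on the table. y runs from the right pan's centre (-130 mm) to the left pan's (130 mm), z up. Yawed up to 0.2 rad.
- ledge_hole (a point): Mouth of the 15 mm hole that goes straight down through the ledge (20 mm deep, open space below), at the ledge's top face, 60 mm in front of (-x) the post. Axes as the balance's.
- pan_left_floor (a point): Centre of the inner floor of the left (+y) pan, a steel tray 236 mm (balance x) by 136 mm (balance y) outside, walls 4 mm thick, rim 14 mm above the inner floor. The pan stays horizontal and moves only up and down; its inner floor is 70 mm above the table when level. Axes as the balance's.
- pan_right_floor (a point): Centre of the inner floor of the right (-y) pan, the same as the left one; it goes down as much as the left goes up.
- pan_left (a joint): Height of the left pan over its level position, m (0 = level, positive = left pan up, right pan down), -0.015 to 0.015 at the stops. It is sprung: a difference of 120 g between the pans moves it about 9 mm, 240 g or more to the stop. Settles within about a second.
- lock_plate: Loose flat steel plate, x from -85 to 65 mm, 50 mm wide, 8 mm thick, 0.2 kg. Black grip block on top (50 mm along x, 16 along y, 8 to 36 mm above the underside). Origin: underside, below the block's centre. Hole at the -x end; at the +x end an open notch 20 mm wide, from x = 30 mm, for the pointer. In place its origin is over the balance's origin, on the ledge, x along the balance's x.
- plate_hole (a point): Centre of the lock plate's 16 mm through hole, at the plate's top face, 60 mm to -x of the plate's origin.
- thumbscrew: Brass thumbscrew, 86 mm long, head up in its stand. Origin: tip of the shank, z up to the head. Shank 12 mm across, 55 mm long, its last 9 mm pointed; collar 28 mm across, 5 mm thick; above it (60 to 86 mm from the tip) a flat wing, 36 mm along x and 10 mm along y, gripped across y. No thread to turn: it slides in until the collar rests on the plate.
- screw_collar (a point): Underside of the thumbscrew's collar, on its axis, 55 mm above the tip.
- stand: Wooden stand of the thumbscrew, 70 x 70 mm and 60 mm tall, fixed to the table, 15 mm hole through its middle. Origin: centre of its underside.
- pointer_top (a point): Upper end of the balance's pointer, an 8 mm round steel rod that stands up from the beam just behind (+x of) the ledge, 50 mm to +x of the balance's origin; its top is 42 mm above the ledge's top face. It stands in the middle (y = 0 of the balance) when the pans are level; when the left pan is up by 1 mm its top is 1.5 mm to the right (-y).
- tall1: Tall brown carton, 60 mm (x) by 44 mm (y), 80 mm tall, 240 g, standing upright at the start on the left pan. Origin: centre of its underside, z up.
- tall2: Tall brown carton, 60 mm (x) by 44 mm (y), 80 mm tall, 240 g, standing upright at the start on the left pan. Origin: centre of its underside, z up. May be absent (None).
- tall3: Tall brown carton, 60 mm (x) by 44 mm (y), 80 mm tall, 240 g, standing upright at the start on the table. Origin: centre of its underside, z up. May be absent (None).
- tall4: Tall brown carton, 60 mm (x) by 44 mm (y), 80 mm tall, 240 g, standing upright at the start on the table. Origin: centre of its underside, z up. May be absent (None).
- short1: Short brown carton (half size), 60 mm (x) by 44 mm (y), 40 mm tall, 120 g, standing upright on the table at the start. Origin: centre of its underside, z up.
- short2: Short brown carton (half size), 60 mm (x) by 44 mm (y), 40 mm tall, 120 g, standing upright on the table at the start. Origin: centre of its underside, z up.
- tape_roll: Roll of clear packing tape, 96 mm across, 48 mm tall, lying flat; a bystander, to be left alone. Origin: centre of its underside.
- marker: Marker pen, 140 mm long, lying along its x; a bystander, to be left alone. Origin: centre of its underside.
- mug: White mug, 80 mm across, 90 mm tall; a bystander, to be left alone. Origin: centre of its underside.
- tape_dispenser: Black desk tape dispenser, 150 x 60 mm, 87 mm tall; a bystander, to be left alone. Origin: centre of its underside.
- label_pad: Pad of white labels, 100 x 75 x 30 mm; a bystander, to be left alone. Origin: centre of its underside.
Mind the look-alikes: they are no part of the job. Leave any red look-alike of the short1 alone. What is meant by the lock_plate is not orange, and is the smaller of those in its own colour.

How it is judged:
On the way, in this order (a step that is already met when the one before it is completed fails the run):
1. all cartons stand upright on the pans and the pans sit level, with the lock plate not yet on the ledge (((x of tall1 in the frame of pan_left_floor between -0.112 and 0.112 m and y of tall1 in the frame of pan_left_floor between -0.065 and 0.065 m and z of tall1 in the frame of pan_left_floor between -0.006 and 0.01 m) or (x of tall1 in the frame of pan_right_floor between -0.112 and 0.112 m and y of tall1 in the frame of pan_right_floor between -0.065 and 0.065 m and z of tall1 in the frame of pan_right_floor between -0.006 and 0.01 m)) and angle between each of tall1, tall2, tall3, tall4, short1, short2's own z axis and vertical below 0.15 rad and ((x of tall2 in the frame of pan_left_floor between -0.112 and 0.112 m and y of tall2 in the frame of pan_left_floor between -0.065 and 0.065 m and z of tall2 in the frame of pan_left_floor between -0.006 and 0.01 m) or (x of tall2 in the frame of pan_right_floor between -0.112 and 0.112 m and y of tall2 in the frame of pan_right_floor between -0.065 and 0.065 m and z of tall2 in the frame of pan_right_floor between -0.006 and 0.01 m)) and ((x of tall3 in the frame of pan_left_floor between -0.112 and 0.112 m and y of tall3 in the frame of pan_left_floor between -0.065 and 0.065 m and z of tall3 in the frame of pan_left_floor between -0.006 and 0.01 m) or (x of tall3 in the frame of pan_right_floor between -0.112 and 0.112 m and y of tall3 in the frame of pan_right_floor between -0.065 and 0.065 m and z of tall3 in the frame of pan_right_floor between -0.006 and 0.01 m)) and ((x of tall4 in the frame of pan_left_floor between -0.112 and 0.112 m and y of tall4 in the frame of pan_left_floor between -0.065 and 0.065 m and z of tall4 in the frame of pan_left_floor between -0.006 and 0.01 m) or (x of tall4 in the frame of pan_right_floor between -0.112 and 0.112 m and y of tall4 in the frame of pan_right_floor between -0.065 and 0.065 m and z of tall4 in the frame of pan_right_floor between -0.006 and 0.01 m)) and ((x of short1 in the frame of pan_left_floor between -0.112 and 0.112 m and y of short1 in the frame of pan_left_floor between -0.065 and 0.065 m and z of short1 in the frame of pan_left_floor between -0.006 and 0.01 m) or (x of short1 in the frame of pan_right_floor between -0.112 and 0.112 m and y of short1 in the frame of pan_right_floor between -0.065 and 0.065 m and z of short1 in the frame of pan_right_floor between -0.006 and 0.01 m)) and ((x of short2 in the frame of pan_left_floor between -0.112 and 0.112 m and y of short2 in the frame of pan_left_floor between -0.065 and 0.065 m and z of short2 in the frame of pan_left_floor between -0.006 and 0.01 m) or (x of short2 in the frame of pan_right_floor between -0.112 and 0.112 m and y of short2 in the frame of pan_right_floor between -0.065 and 0.065 m and z of short2 in the frame of pan_right_floor between -0.006 and 0.01 m)) and value of joint pan_left between -0.004 and 0.004 m and velocity of joint pan_left between -0.01 and 0.01 m/s and horizontal distance between plate_hole and ledge_hole above 0.03 m), for 0.4 s.
2. the lock plate lies flat on the ledge, notch round the pointer, its hole over the ledge's hole within 4 mm, the thumbscrew not yet in (horizontal distance between plate_hole and ledge_hole below 0.004 m and z of plate_hole in the frame of ledge_hole between 0.005 and 0.0105 m and angle between the x axis of lock_plate and the x axis of balance, either way round below 0.12 rad and x of lock_plate in the frame of ledge_hole above 0.05 m and angle between lock_plate's own z axis and vertical below 0.06 rad and value of joint pan_left between -0.004 and 0.004 m and horizontal distance between screw_collar and ledge_hole above 0.03 m), for 0.3 s.
3. the thumbscrew is through both holes with its collar on the plate (horizontal distance between plate_hole and ledge_hole below 0.004 m and z of plate_hole in the frame of ledge_hole between 0.005 and 0.0105 m and angle between the x axis of lock_plate and the x axis of balance, either way round below 0.12 rad and x of lock_plate in the frame of ledge_hole above 0.05 m and angle between lock_plate's own z axis and vertical below 0.06 rad and horizontal distance between screw_collar and ledge_hole below 0.005 m and z of screw_collar in the frame of plate_hole between -0.003 and 0.003 m and angle between thumbscrew's own z axis and vertical below 0.12 rad), for 0.2 s.
At the end, for the whole second after the job is handed in: All cartons upright (0.15 rad) on the pans; left pan within 4 mm of level, still; lock plate flat on the ledge, along it within 0.12 rad, notch round the pointer, hole within 4 mm of the ledge's; thumbscrew through both holes, collar within 3 mm of the plate; all released, at rest (all of step 3 and ((x of tall1 in the frame of pan_left_floor between -0.112 and 0.112 m and y of tall1 in the frame of pan_left_floor between -0.065 and 0.065 m and z of tall1 in the frame of pan_left_floor between -0.006 and 0.01 m) or (x of tall1 in the frame of pan_right_floor between -0.112 and 0.112 m and y of tall1 in the frame of pan_right_floor between -0.065 and 0.065 m and z of tall1 in the frame of pan_right_floor between -0.006 and 0.01 m)) and angle between each of tall1, tall2, tall3, tall4, short1, short2's own z axis and vertical below 0.15 rad and ((x of tall2 in the frame of pan_left_floor between -0.112 and 0.112 m and y of tall2 in the frame of pan_left_floor between -0.065 and 0.065 m and z of tall2 in the frame of pan_left_floor between -0.006 and 0.01 m) or (x of tall2 in the frame of pan_right_floor between -0.112 and 0.112 m and y of tall2 in the frame of pan_right_floor between -0.065 and 0.065 m and z of tall2 in the frame of pan_right_floor between -0.006 and 0.01 m)) and ((x of tall3 in the frame of pan_left_floor between -0.112 and 0.112 m and y of tall3 in the frame of pan_left_floor between -0.065 and 0.065 m and z of tall3 in the frame of pan_left_floor between -0.006 and 0.01 m) or (x of tall3 in the frame of pan_right_floor between -0.112 and 0.112 m and y of tall3 in the frame of pan_right_floor between -0.065 and 0.065 m and z of tall3 in the frame of pan_right_floor between -0.006 and 0.01 m)) and ((x of tall4 in the frame of pan_left_floor between -0.112 and 0.112 m and y of tall4 in the frame of pan_left_floor between -0.065 and 0.065 m and z of tall4 in the frame of pan_left_floor between -0.006 and 0.01 m) or (x of tall4 in the frame of pan_right_floor between -0.112 and 0.112 m and y of tall4 in the frame of pan_right_floor between -0.065 and 0.065 m and z of tall4 in the frame of pan_right_floor between -0.006 and 0.01 m)) and ((x of short1 in the frame of pan_left_floor between -0.112 and 0.112 m and y of short1 in the frame of pan_left_floor between -0.065 and 0.065 m and z of short1 in the frame of pan_left_floor between -0.006 and 0.01 m) or (x of short1 in the frame of pan_right_floor between -0.112 and 0.112 m and y of short1 in the frame of pan_right_floor between -0.065 and 0.065 m and z of short1 in the frame of pan_right_floor between -0.006 and 0.01 m)) and ((x of short2 in the frame of pan_left_floor between -0.112 and 0.112 m and y of short2 in the frame of pan_left_floor between -0.065 and 0.065 m and z of short2 in the frame of pan_left_floor between -0.006 and 0.01 m) or (x of short2 in the frame of pan_right_floor between -0.112 and 0.112 m and y of short2 in the frame of pan_right_floor between -0.065 and 0.065 m and z of short2 in the frame of pan_right_floor between -0.006 and 0.01 m)) and value of joint pan_left between -0.004 and 0.004 m and velocity of joint pan_left between -0.01 and 0.01 m/s and linear speed of each of tall1, tall2, tall3, tall4, short1, short2, lock_plate, thumbscrew below 0.02 m/s); the robot touches nothing.
It fails at once if the tape roll is pushed more than 40 mm from its place (distance of tape_roll from where it was at the start of the episode above 0.04 m).
It fails at once if the marker is pushed more than 40 mm from its place (distance of marker from where it was at the start of the episode above 0.04 m).
It fails at once if the mug is pushed more than 40 mm from its place (distance of mug from where it was at the start of the episode above 0.04 m).
It fails at once if the tape dispenser is pushed more than 40 mm from its place (distance of tape_dispenser from where it was at the start of the episode above 0.04 m).
It fails at once if the label pad is pushed more than 40 mm from its place (distance of label_pad from where it was at the start of the episode above 0.04 m).
Of tall2, tall3, tall4 only 1 to 3 are there at a start; the rules pass over those that are not, and their reading is None.
At some moment in a run one of short1, short2 may be knocked a few centimetres aside while the robot is not near it.
It also fails if it takes over 210 s, if anything falls off the work surface, if the arm or the gripper's body presses on something with over 40 N, if the wrist force passes 120 N, or if a joint passes its speed limit or range.

## Working session

There is one attempt and no reset: what is moved stays moved. The work goes in short steps, Python scripts to look and compute and a tool call to move; the robot and the scene stay as the last step left them, time stands still between calls to the robot, and variables do not carry over. Pictures are saved under pics/ and viewed, about 12 in all and at most 16, crops included, and the job is handed in when it is done.

Besides the shell and the picture viewer there is one more tool, called after "Call:" as name(argument=value, ...) on one line, values as JSON. jog_arm: Moves the arm, as the interface text tells. Its arguments: {"type":"object","properties":{"commands":{"type":"array","items":{"type":"array","items":{"type":"number"}}},"squeeze":{"type":"number"}},"required":["commands"]}

```bash
mkdir -p pics; ls; cat > h.py <<'E'
import numpy as np, cv2
from station import manip, snapshot, workorder, models
def px(s,P):
    E=np.linalg.inv(s["extrinsics"]);r,_=cv2.Rodrigues(E[:3,:3])
    return cv2.projectPoints(np.array(P,float).reshape(-1,1,3),r,E[:3,3],np.array(s["intrinsics"],float),np.array(s["D"],float))[0].reshape(-1,2)
def ray(s,uv,z):
    "world points at height z seen at pixels uv"
    n=cv2.undistortPoints(np.array(uv,float).reshape(-1,1,2),np.array(s["intrinsics"],float),np.array(s["D"],float)).reshape(-1,2)
    E=np.array(s["extrinsics"]);d=np.c_[n,np.ones(len(n))]@E[:3,:3].T;o=E[:3,3]
    return o+d*((z-o[2])/d[:,2])[:,None]
def save(s,name,crop=None,k=1):
    im=np.array(s["image"])[:,:,::-1]
    if crop: a,b,c,d=crop; im=im[b:d,a:c]
    cv2.imwrite("pics/"+name,cv2.resize(im,None,fx=k,fy=k,interpolation=cv2.INTER_CUBIC))
def rep(s,f,names):
    for n in names:
        print(n,[(np.round(d["centre"],3).tolist(),round(d["score"],2),px(s,[d["centre"]])[0].round().astype(int).tolist()) for d in f(s,n)[:5]])
E
python3 - <<'E'
from h import *
print(manip.hold_point_z, manip.sense()["tcp_pos"],manip.sense()["tool_rot"])
for c in ("scene","top"):
    s=snapshot(c); save(s,c+"0.png"); print(c,np.array(s["extrinsics"]).round(3).tolist())
    rep(s,models.pinpoint,["balance","ledge_hole","pointer_top","plate_hole","lock_plate","thumbscrew","stand","tall1","short1","pan_left_floor","pan_right_floor","tape_roll","mug","marker","tape_dispenser","label_pad"])
E
```

```text
pics
0.0187 [ 0.22751891 -0.58132989  0.23031081] [ 9.82677652e-01  1.85319693e-01 -1.73480788e-05 -1.11545482e-03]
scene [[0.374, 0.705, -0.602, 1.188], [0.927, -0.273, 0.256, -0.315], [0.016, -0.654, -0.756, 1.016], [0.0, 0.0, 0.0, 1.0]]
balance [([0.533, 0.125, 0.0], 0.73, [359, 224])]
ledge_hole [([0.473, 0.113, 0.189], 0.81, [353, 174]), ([0.658, -0.304, -0.002], 0.64, [246, 299])]
pointer_top [([0.58, 0.155, 0.231], 0.69, [384, 185])]
plate_hole [([0.233, 0.236, 0.009], 0.8, [351, 158]), ([0.521, -0.552, 0.006], 0.75, [153, 285])]
lock_plate [([0.576, -0.556, -0.002], 0.93, [154, 303]), ([0.254, 0.304, 0.001], 0.63, [368, 159]), ([0.477, -0.184, 0.0], 0.61, [267, 239])]
thumbscrew [([0.62, -0.182, 0.006], 0.64, [281, 273])]
stand [([0.578, 0.154, 0.23], 0.71, [383, 184])]
tall1 [([0.517, 0.249, 0.054], 0.89, [391, 200]), ([0.444, 0.246, 0.057], 0.77, [380, 185]), ([0.549, -0.41, -0.001], 0.76, [202, 279]), ([0.45, -0.389, 0.004], 0.57, [202, 251]), ([0.476, 0.113, 0.193], 0.53, [354, 174])]
short1 [([0.43, -0.296, 0.001], 0.79, [230, 238]), ([0.375, -0.496, 0.002], 0.69, [165, 
[... 1688 characters left out ...]
[0.517, 0.25, 0.052], 0.65, [223, 200])]
short1 [([0.376, -0.498, -0.003], 0.58, [446, 249]), ([0.428, -0.295, -0.002], 0.55, [387, 232]), ([0.534, -0.284, 0.0], 0.5, [383, 201])]
pan_left_floor [([0.515, 0.253, 0.053], 0.62, [222, 201])]
pan_right_floor [([0.556, -0.007, 0.086], 0.88, [302, 188])]
tape_roll [([0.656, -0.304, 0.001], 0.74, [388, 167]), ([0.617, -0.18, 0.059], 0.7, [355, 173]), ([0.554, -0.405, -0.001], 0.46, [418, 196])]
mug [([0.749, -0.039, -0.002], 0.97, [312, 140])]
marker [([0.314, -0.392, -0.001], 0.47, [416, 267])]
tape_dispenser [([0.392, 0.463, -0.002], 0.75, [160, 239])]
label_pad [([0.33, -0.226, 0.003], 0.89, [367, 261]), ([0.518, 0.25, 0.051], 0.58, [223, 200])]
```

View pics/scene0.png

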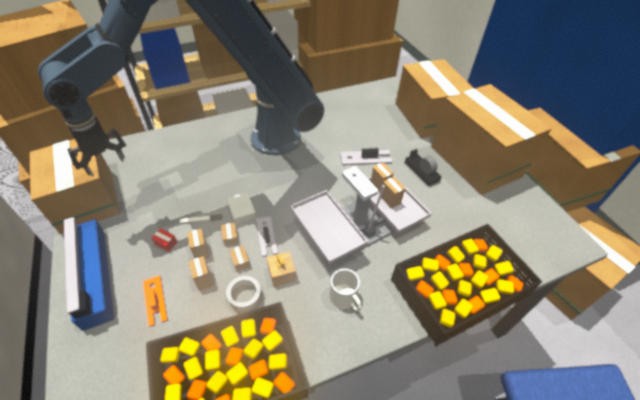

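```bash
python3 -c "
import cv2
im=cv2.imread('pics/top0.png')[100:320,140:500]
cv2.imwrite('pics/top0c.png',cv2.resize(im,None,fx=2.2,fy=2.2,interpolation=cv2.INTER_CUBIC))"
```

```text
(no output)
```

View pics/top0c.png

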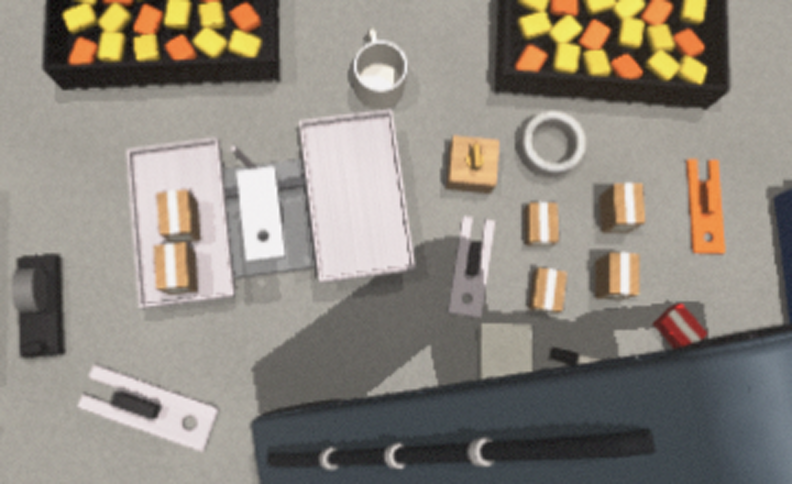

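Top view: talls on the left pan, two talls and two shorts on the table, and the red look-alike at bottom right. The white plate at crop (470,265) is the smaller one (hole to origin 58 mm, against 72 mm for the other), so it is the lock plate. Next I'll work out yaws and refine positions.

```bash
python3 - <<'E'
from h import *
s=snapshot("top")
f=lambda P:[(u/2.2+140-.3,v/2.2+100-.3) for u,v in P]
R=ray(s,f([(299,122),(391,112),(414,268),(318,280)]),.099);L=ray(s,f([(128,150),(217,140),(234,295),(141,306)]),.069)
for n,Q in (("R",R),("L",L)):
    print(n,Q.mean(0).round(3),"yaws",[round(float(np.arctan2(*(a-b)[[1,0]])),3) for a,b in ((Q[0],Q[3]),(Q[1],Q[2]))],"len",np.linalg.norm(Q[0]-Q[3]).round(3),np.linalg.norm(Q[0]-Q[1]).round(3))
im=np.array(s["image"]).astype(int); hsv=cv2.cvtColor(s["image"],cv2.COLOR_RGB2HSV)
def blob(name,P,mask,r,zt):
    u,v=px(s,[P])[0].astype(int); m=np.zeros(mask.shape,np.uint8); m[v-r:v+r+1,u-r:u+r+1]=mask[v-r:v+r+1,u-r:u+r+1]
    n,l,st,c=cv2.connectedComponentsWithStats(m); k=1+np.argmax(st[1:,4]); y,x=np.where(l==k)
    w=ray(s,np.c_[x,y],zt)[:,:2]; c=w.mean(0); (cx,sz,an)=cv2.minAreaRect((w*1000).astype(np.float32)); e,V=np.linalg.eigh(np.cov((w-c).T)); a=V[:,1]*np.sign(V[0,1])
    print(name,len(x),"c",c.round(4),"rect",np.round(cx,0),np.round(sz,0),"yaw",round(float(np.arctan2(a[1],a[0])),3),"sd",np.sqrt(e).round(4))
white=((im.min(2)>185)&(hsv[:,:,1]<60)).astype(np.uint8)
brown=((hsv[:,:,0]<22)&(hsv[:,:,1]>70)&(hsv[:,:,2]>90)).astype(np.uint8)
for n,P,z in (("tallA",[.45,-.392],.08),("tallB",[.551,-.409],.08),("sA",[.43,-.296],.04),("sB",[.534,-.284],.04),("L1",[.443,.242],.135),("L2",[.517,.25],.135)):
    blob(n,P+[z],white,13,z)
yel=((hsv[:,:,0]>15)&(hsv[:,:,0]<35)&(hsv[:,:,1]>140)).astype(np.uint8)
blob("wing",[.617,-.18,.09],yel,9,.091)
blk=(im.max(2)<70).astype(np.uint8)
blob("grip",[.477,-.185,.036],blk,14,.036)
u,v=px(s,[[.617,-.18,.09]])[0].astype(int); print(hsv[v-6:v+7:2,u-6:u+7:2].tolist())
E
```

```text
R [ 0.553 -0.004  0.099] yaws [0.148, 0.152] len 0.232 0.135
L [0.514 0.25  0.069] yaws [0.152, 0.157] len 0.232 0.132
tallA 74 c [ 0.4486 -0.395 ] rect [ 449. -395.] [10. 61.] yaw -0.038 sd [0.0036 0.0173]
tallB 68 c [ 0.5537 -0.407 ] rect [ 553. -407.] [56. 12.] yaw 0.018 sd [0.0036 0.0175]
sA 71 c [ 0.4283 -0.2952] rect [ 428. -295.] [12. 60.] yaw -0.137 sd [0.0036 0.0176]
sB 62 c [ 0.5309 -0.2873] rect [ 529. -286.] [10. 58.] yaw 0.017 sd [0.0033 0.0176]
L1 156 c [0.4462 0.2739] rect [444. 269.] [79. 24.] yaw 0.031 sd [0.0057 0.0249]
L2 408 c [0.5237 0.2649] rect [518. 254.] [80. 80.] yaw -0.489 sd [0.0193 0.0264]
wing 2 c [ 0.6114 -0.169 ] rect [ 611. -169.] [3. 0.] yaw -0.008 sd [   nan 0.0023]
grip 67 c [ 0.471  -0.1812] rect [ 472. -182.] [15. 48.] yaw -0.14 sd [0.0043 0.0139]
[[[16, 107, 221], [16, 108, 221], [16, 106, 221], [16, 102, 217], [16, 95, 222], [16, 90, 218], [15, 86, 217]], [[16, 110, 220], [15, 112, 217], [16, 114, 208], [18, 131, 218], [16, 115, 219], [16, 108, 230], [16, 110, 230]], [[17, 108, 228], [16, 114, 220], [17, 120, 130], [20, 139, 230], [16, 117, 196], [17, 108, 228], [17, 106, 233]], [[17, 108, 227], [17, 115, 215], [18, 115, 106], [19, 137, 232], [17, 128, 194], [17, 108, 229], [18, 105, 236]], [[16, 110, 224], [19, 135, 226], [18, 115, 115], [19, 141, 226], [19, 138, 221], [18, 107, 239], [18, 104, 238]], [[16, 108, 221], [20, 134, 230], [17, 129, 125], [18, 142, 218], [19, 139, 222], [17, 108, 233], [17, 108, 231]], [[16, 108, 221], [16, 116, 202], [17, 126, 125], [18, 137, 171], [18, 129, 188], [17, 109, 230], [17, 108, 231]]]<stdin>:12: RuntimeWarning: invalid value encountered in sqrt
```

Call:
jog_arm(commands=[[80, 2.8, 2.4, 0, -0.12], [80, 2.8, 2.4, 0, -0.12], [80, 2.8, 2.4, 0, -0.12], [80, 2.8, 2.4, -1, 0], [80, 2.8, 2.4, -1, 0], [80, 2.8, 2.4, -1, 0], [80, 2.8, 2.4, -1, 0], [80, 2.5, 1.9, -1, 0]], squeeze=40)

```text
t: 2.42
tcp_pos: [0.451, -0.3967, 0.1834]
tool_rot: [1.0, -0.007, 0.001, 0.007]
force: [-0.4, 0.4, 0.4]
finger_gap: 0.805
```

Call:
jog_arm(commands=[[80, -0.1, 0.1, -4, -0.02], [80, -0.1, 0.1, -4, 0], [80, 0, 0, -4, 0], [80, 0, 0, -2.7, 0], [20, 0, 0, 0, 0], [20, 0, 0, 0, 0], [20, 0, 0, 0, 0], [20, 0, 0, 0, 0]])

```text
t: 3.08
tcp_pos: [0.4597, -0.3912, 0.0352]
tool_rot: [1.0, -0.011, 0.006, 0.012]
force: [-1.0, 0.1, -1.4]
finger_gap: 0.512
```

Call:
jog_arm(commands=[[20, 0, 0, 0, 0], [20, 0, 0, 4, 0], [20, 0, 0, 4, 0], [20, 0, 0, 4, 0], [20, 0, 2, 4, 0.06], [20, 0, 3.5, 2, 0.06], [20, 0, 4, 0, 0.06], [20, 0, 4, 0, 0]])

```text
t: 3.75
tcp_pos: [0.4592, -0.2633, 0.2246]
tool_rot: [0.997, 0.077, 0.011, 0.017]
force: [0.7, 0.6, -3.4]
finger_gap: 0.512
```

Call:
jog_arm(commands=[[20, 2.2, 3.4, 0, 0], [20, 2.2, 3.4, 0, 0], [20, 2.2, 3.4, 0, 0], [20, 2.2, 3.4, 0, 0], [20, 2.2, 3.4, 0, 0], [20, 2.2, 3.4, 0, 0], [20, 2.2, 3.4, 0, 0], [20, 1.6, 2.4, 0, 0]])

```text
t: 4.42
tcp_pos: [0.6255, 0.0142, 0.2396]
tool_rot: [0.997, 0.074, 0.017, 0.019]
force: [0.1, -0.1, -2.8]
finger_gap: 0.51
```

Call:
jog_arm(commands=[[20, 0, 0, 0, 0], [20, 0, 0, 0, 0]])

```text
t: 4.58
tcp_pos: [0.6279, 0.021, 0.2421]
tool_rot: [0.997, 0.077, 0.02, 0.018]
force: [-1.1, -0.0, -2.1]
finger_gap: 0.508
```

Call:
jog_arm(commands=[[20, 0.3, -0.5, -2, 0], [20, 0.3, -0.5, -2, 0], [20, 0.2, -0.5, -2, 0], [20, 0, 0, -2, 0], [20, 0, 0, -2, 0], [20, 0, 0, -0.8, 0], [20, 0, 0, 0, 0]])

```text
t: 5.17
tcp_pos: [0.6324, -0.0005, 0.1389]
tool_rot: [0.997, 0.075, 0.024, 0.02]
force: [-0.4, -0.2, -2.0]
finger_gap: 0.512
```

Call:
jog_arm(commands=[[20, 0.2, 0.4, -0.7, 0], [20, 0.1, 0.2, -0.6, 0], [20, 0, 0, 0, 0], [62, 0, 0, 0, 0], [68, 0, 0, 0, 0], [70, 0, 0, 0, 0]])

```text
t: 5.67
tcp_pos: [0.6386, 0.0038, 0.1311]
tool_rot: [0.997, 0.074, 0.029, 0.021]
force: [-0.6, -0.5, -0.8]
finger_gap: 0.7
```

Call:
jog_arm(commands=[[70, 0, 0, 0, 0], [70, 0, 0, 2, 0], [70, 0, 0, 3, 0], [70, 0, 0, 4, 0], [70, 0, 0, 2, 0], [70, 0, 0, 0, 0]])

```text
t: 6.17
tcp_pos: [0.6384, 0.0045, 0.247]
tool_rot: [0.997, 0.074, 0.029, 0.021]
force: [0.5, -0.5, 0.2]
finger_gap: 0.702
```

```bash
cat >> h.py <<'E'
def tool():
    from scipy.spatial.transform import Rotation as R
    q=manip.sense(); M=R.from_quat(q["tool_rot"]).as_matrix()
    print("t",q["t"],"tcp",np.round(q["tcp_pos"],4),"psi",round(float(np.arctan2(M[1,0],M[0,0])),3),"tilt",M[:2,2].round(3),"q",np.round(q["q"],3))
E
python3 - <<'E'
from h import *
tool(); s=snapshot("scene"); save(s,"s1.png",(140,120,460,330),2.4); tool()
E
```

```text
t 6.1667 tcp [0.6384 0.0045 0.247 ] psi 0.15 tilt [ 0.061 -0.038] q [-0.155  0.506  1.428 -0.03   1.142  1.279]
t 6.2167 tcp [0.6381 0.0045 0.2457] psi 0.15 tilt [ 0.06  -0.037] q [-0.155  0.507  1.43  -0.03   1.14   1.279]
```

View pics/s1.png

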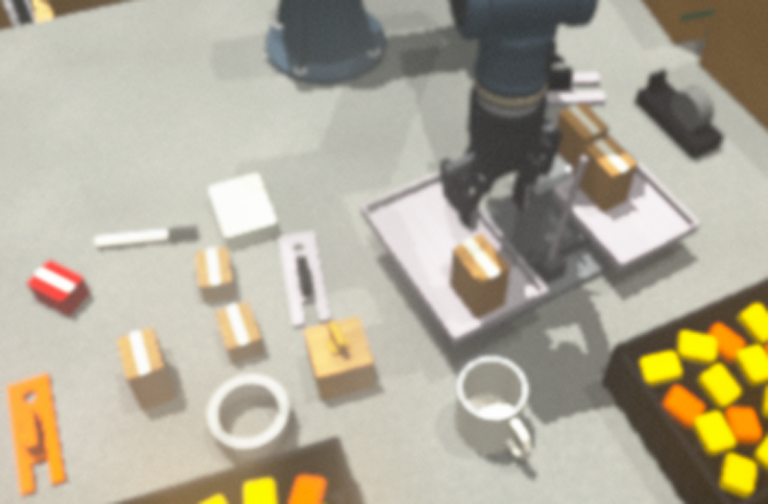

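Call:
jog_arm(commands=[[80, -0.8, -4, 0, -0.06], [80, -0.8, -4, 0, -0.06], [80, -0.8, -4, 0, 0], [80, -0.8, -4, 0, 0], [80, -0.8, -4, 0, 0], [80, -0.8, -4, 0, 0], [80, -0.8, -4, 0, 0], [80, -0.8, -4, 0, 0]])

```text
t: 6.88
tcp_pos: [0.5675, -0.3123, 0.236]
tool_rot: [0.999, 0.02, 0.023, 0.017]
force: [0.6, 0.1, 0.1]
finger_gap: 0.798
```

Call:
jog_arm(commands=[[80, -0.8, -4, -1, 0], [80, -0.8, -3, -2, 0], [80, 0, 0, -3, 0], [80, 0, 0, -2, 0], [80, 0, 0, 0, 0]])

```text
t: 7.3
tcp_pos: [0.5449, -0.3947, 0.1474]
tool_rot: [1.0, 0.014, 0.021, 0.018]
force: [-0.7, 0.8, -0.5]
finger_gap: 0.799
```

```bash
python3 -c "
from h import *
tool()"
```

```text
t 7.3 tcp [ 0.5449 -0.3947  0.1474] psi 0.028 tilt [ 0.043 -0.035] q [-0.795  0.666  1.423  0.008  0.997  0.744]
```

Call:
jog_arm(commands=[[80, 0.3, -0.5, -2.5, 0], [80, 0.2, -0.4, -3, 0], [80, 0.1, -0.3, -3, 0], [80, 0, 0, -1.8, 0], [80, 0, 0, 0, 0], [20, 0, 0, 0, 0], [20, 0, 0, 0, 0], [20, 0, 0, 0, 0]])

```text
t: 7.97
tcp_pos: [0.551, -0.4042, 0.04]
tool_rot: [1.0, 0.015, 0.02, 0.016]
force: [-0.9, 0.3, -2.3]
finger_gap: 0.51
```

Call:
jog_arm(commands=[[20, 0, 0, 0, 0], [20, 0, 0, 0, 0]])

```text
t: 8.13
tcp_pos: [0.5518, -0.4041, 0.0423]
tool_rot: [1.0, 0.015, 0.021, 0.017]
force: [0.3, 0.1, -1.9]
finger_gap: 0.509
```

Call:
jog_arm(commands=[[20, 0, 0, 3, 0], [20, 0, 0, 4, 0], [20, 0, 0, 4, 0], [20, 0, 1.5, 4, 0.04], [20, 0, 3, 2, 0.04], [20, 0, 4, 0, 0.04], [20, 0, 4, 0, 0], [20, 0, 4, 0, 0]])

```text
t: 8.8
tcp_pos: [0.551, -0.243, 0.2241]
tool_rot: [0.997, 0.072, 0.027, 0.022]
force: [0.5, 0.1, -2.0]
finger_gap: 0.511
```

Call:
jog_arm(commands=[[20, 0, 4, 0, 0], [20, 0, 4, 0, 0], [20, 0, 4, 0, 0], [20, 0, 4, 0, 0], [20, 0, 4, 0, 0], [20, 0, 2.5, 0, 0], [20, 0, 0, 0, 0]])

```text
t: 9.38
tcp_pos: [0.546, -0.0003, 0.2318]
tool_rot: [0.997, 0.074, 0.031, 0.021]
force: [-0.4, -0.2, -1.6]
finger_gap: 0.508
```

```bash
python3 -c "
from h import *
tool()"
```

```text
t 9.3833 tcp [ 5.460e-01 -3.000e-04  2.318e-01] psi 0.15 tilt [ 0.065 -0.038] q [-0.191  0.396  1.678 -0.03   0.996  1.246]
```

Call:
jog_arm(commands=[[20, 0.3, -0.2, -2, 0], [20, 0.2, -0.2, -2, 0], [20, 0.1, 0, -2, 0], [20, 0, 0, -2, 0], [20, 0, 0, -1.5, 0], [20, 0, 0, -0.8, 0], [20, 0, 0, 0, 0]])

```text
t: 9.97
tcp_pos: [0.5541, -0.0034, 0.1326]
tool_rot: [0.996, 0.078, 0.038, 0.024]
force: [0.0, 0.8, -2.1]
finger_gap: 0.511
```

Call:
jog_arm(commands=[[20, 0, 0, -0.8, 0], [20, 0, 0, -0.3, 0], [62, 0, 0, 0, 0], [68, 0, 0, 0, 0], [70, 0, 0, 0, 0], [70, 0, 0, 0, 0]])

```text
t: 10.47
tcp_pos: [0.5584, -0.0055, 0.1258]
tool_rot: [0.996, 0.077, 0.044, 0.026]
force: [0.1, 0.6, 0.2]
finger_gap: 0.704
```

Call:
jog_arm(commands=[[70, 0, 0, 2, 0], [70, 0, 0, 3, 0], [70, 0, 0, 4, 0], [70, 0, 0, 3, 0], [70, 0, 0, 0, 0]])

```text
t: 10.88
tcp_pos: [0.5573, -0.0051, 0.2512]
tool_rot: [0.996, 0.077, 0.043, 0.025]
force: [0.8, 0.6, 0.2]
finger_gap: 0.7
```

```bash
python3 - <<'E'
from h import *
tool(); s=snapshot("scene"); rep(s,models.pinpoint,["short1","tall1","pan_right_floor"])
s=snapshot("top");  rep(s,models.pinpoint,["short1","thumbscrew","pan_right_floor"])
E
```

```text
t 10.8833 tcp [ 0.5573 -0.0051  0.2512] psi 0.157 tilt [ 0.089 -0.044] q [-0.196  0.378  1.646 -0.03   1.021  1.235]
short1 [([0.529, -0.287, -0.001], 0.77, [240, 261]), ([0.427, -0.297, 0.0], 0.73, [229, 237]), ([0.756, -0.036, 0.003], 0.3, [343, 296])]
tall1 [([0.514, 0.25, 0.069], 0.89, [391, 197]), ([0.445, 0.245, 0.068], 0.68, [381, 183]), ([0.559, -0.008, 0.071], 0.64, [327, 229]), ([0.63, 0.004, 0.071], 0.63, [339, 245])]
pan_right_floor [([0.548, -0.006, 0.067], 0.77, [326, 227]), ([0.415, -0.178, 0.009], 0.32, [263, 223])]
short1 [([0.374, -0.497, -0.0], 0.75, [447, 249]), ([0.428, -0.294, -0.002], 0.72, [387, 232]), ([0.617, -0.179, 0.061], 0.57, [355, 172]), ([0.532, -0.285, -0.002], 0.52, [384, 202])]
thumbscrew [([0.617, -0.182, 0.003], 0.48, [353, 177]), ([0.428, -0.296, -0.0], 0.37, [388, 232])]
pan_right_floor [([0.556, -0.004, 0.069], 0.83, [301, 189])]
```

Call:
jog_arm(commands=[[70, 0, 0, 0, 0], [70, 0, 0, 0, 0], [70, 0, 0, 0, 0], [70, 0, 0, 0, 0], [70, 0, 0, 0, 0], [70, 0, 0, 0, 0], [70, 0, 0, 0, 0], [70, 0, 0, 0, 0]])

```text
t: 11.95
tcp_pos: [0.5513, -0.0043, 0.2393]
tool_rot: [0.996, 0.077, 0.032, 0.022]
force: [0.1, 1.0, -0.2]
finger_gap: 0.7
```

```bash
python3 -c "
from h import *
tool()"
```

```text
t 11.95 tcp [ 0.5513 -0.0043  0.2393] psi 0.156 tilt [ 0.066 -0.039] q [-0.196  0.393  1.658 -0.03   1.018  1.235]
```

Call:
jog_arm(commands=[[80, -0.6, -4, 0, -0.06], [80, -0.6, -4, 0, -0.06], [80, -0.6, -4, 0, 0], [80, 0, -4, 0, 0], [80, 0, -4, 0, 0], [80, 0, -4, 0, 0], [80, 0, -3, 0, 0], [80, 0, 0, 0, 0]])

```text
t: 12.62
tcp_pos: [0.5324, -0.2832, 0.2413]
tool_rot: [0.999, 0.019, 0.033, 0.026]
force: [-0.2, -0.0, 0.6]
finger_gap: 0.803
```

```bash
python3 -c "
from h import *
tool()"
```

```text
t 12.6167 tcp [ 0.5324 -0.2832  0.2413] psi 0.04 tilt [ 0.067 -0.05 ] q [-0.676  0.454  1.542  0.003  1.061  0.855]
```

Call:
jog_arm(commands=[[80, 0, 0, 0, 0], [80, 0, 0, 0, 0], [80, 0, 0, 0, 0], [80, 0, 0, 0, 0], [80, 0, 0, 0, 0], [80, 0, 0, 0, 0], [80, 0, 0, 0, 0], [80, 0, 0, 0, 0]])

```text
t: 13.28
tcp_pos: [0.532, -0.278, 0.2411]
tool_rot: [0.999, 0.021, 0.032, 0.024]
force: [0.3, 0.6, -0.7]
finger_gap: 0.8
```

Call:
jog_arm(commands=[[80, 0, 0, -3.5, -0.02], [80, 0, 0, -3.5, 0], [80, 0, 0, -3.5, 0], [80, 0, 0, -3.5, 0], [80, 0, 0, -2, 0], [80, 0, 0, 0, 0]])

```text
t: 13.78
tcp_pos: [0.5362, -0.2782, 0.0812]
tool_rot: [0.999, 0.012, 0.039, 0.029]
force: [-0.6, 0.5, -0.5]
finger_gap: 0.8
```

```bash
python3 -c "
from h import *
tool()"
```

```text
t 13.7833 tcp [ 0.5362 -0.2782  0.0812] psi 0.027 tilt [ 0.078 -0.058] q [-0.665  0.675  1.678  0.004  0.692  0.878]
```

```bash
python3 -c "
from h import *
for i in range(8):
  s=snapshot('top')
  if i%2: tool()
rep(s,models.pinpoint,['short1'])
tool()"
```

```text
t 13.8833 tcp [ 0.5382 -0.2796  0.0847] psi 0.027 tilt [ 0.083 -0.061] q [-0.665  0.67   1.675  0.004  0.694  0.878]
t 13.9833 tcp [ 0.5397 -0.2809  0.087 ] psi 0.027 tilt [ 0.087 -0.065] q [-0.665  0.667  1.673  0.004  0.694  0.878]
t 14.0833 tcp [ 0.5399 -0.2811  0.0876] psi 0.027 tilt [ 0.088 -0.065] q [-0.665  0.666  1.673  0.004  0.693  0.878]
t 14.1833 tcp [ 0.5395 -0.2809  0.0873] psi 0.027 tilt [ 0.087 -0.065] q [-0.665  0.666  1.673  0.004  0.693  0.878]
short1 [([0.377, -0.496, -0.003], 0.85, [446, 248]), ([0.654, -0.304, -0.001], 0.64, [388, 167]), ([0.516, 0.251, 0.069], 0.57, [221, 200])]
t 14.2333 tcp [ 0.5393 -0.2808  0.087 ] psi 0.027 tilt [ 0.087 -0.065] q [-0.665  0.666  1.674  0.004  0.693  0.878]
```

Call:
jog_arm(commands=[[80, 0, 0, 4, 0], [80, 0, 0, 4, 0], [80, 0, 0, 4, 0], [80, 0, 0, 4, 0], [80, 0, 0, 4, 0]])

```text
t: 14.65
tcp_pos: [0.5315, -0.2752, 0.2826]
tool_rot: [0.999, 0.012, 0.032, 0.024]
force: [0.0, -0.6, -0.8]
finger_gap: 0.803
```

```bash
python3 -c "
from h import *
tool()
for i in range(6):
  s=snapshot('top')
  tool()
rep(s,models.pinpoint,['short1'])
tool()"
```

```text
t 14.65 tcp [ 0.5315 -0.2752  0.2826] psi 0.025 tilt [ 0.064 -0.047] q [-0.666  0.405  1.5    0.003  1.157  0.88 ]
t 14.7 tcp [ 0.5359 -0.2784  0.2926] psi 0.026 tilt [ 0.079 -0.059] q [-0.665  0.395  1.488  0.003  1.16   0.88 ]
t 14.75 tcp [ 0.5359 -0.2785  0.2897] psi 0.026 tilt [ 0.079 -0.059] q [-0.665  0.398  1.491  0.003  1.153  0.88 ]
t 14.8 tcp [ 0.5341 -0.2772  0.2859] psi 0.026 tilt [ 0.073 -0.054] q [-0.666  0.402  1.496  0.003  1.152  0.88 ]
t 14.85 tcp [ 0.5326 -0.2761  0.2829] psi 0.025 tilt [ 0.068 -0.05 ] q [-0.666  0.405  1.5    0.003  1.152  0.88 ]
t 14.9 tcp [ 0.5317 -0.2754  0.2808] psi 0.025 tilt [ 0.065 -0.048] q [-0.666  0.407  1.502  0.003  1.152  0.88 ]
t 14.95 tcp [ 0.5312 -0.275   0.2795] psi 0.025 tilt [ 0.063 -0.046] q [-0.666  0.408  1.503  0.003  1.152  0.88 ]
short1 [([0.374, -0.5, -0.002], 0.74, [447, 249]), ([0.443, 0.245, 0.067], 0.68, [222, 222]), ([0.616, -0.182, 0.061], 0.56, [356, 173])]
t 15.0 tcp [ 0.531  -0.2749  0.2788] psi 0.025 tilt [ 0.062 -0.045] q [-0.666  0.409  1.504  0.003  1.152  0.88 ]
```

Call:
jog_arm(commands=[[80, 0, 0, -1.5, 0], [80, 0, 0, -1.5, 0], [80, 0, 0, -1.5, 0], [80, 0, 0, -1.5, 0], [80, 0, 0, -1.5, 0], [80, 0, 0, -1.5, 0], [80, 0, 0, -1.5, 0], [80, 0, 0, -1.5, 0]])

```text
t: 15.67
tcp_pos: [0.5259, -0.2712, 0.1432]
tool_rot: [1.0, 0.011, 0.023, 0.017]
force: [0.9, -0.2, 0.8]
finger_gap: 0.799
```

```bash
python3 -c "
from h import *
tool()"
```

```text
t 15.6667 tcp [ 0.5259 -0.2712  0.1432] psi 0.024 tilt [ 0.047 -0.033] q [-0.666  0.577  1.643  0.004  0.865  0.879]
```

Call:
jog_arm(commands=[[80, 0.2, -0.4, -1.5, 0], [80, 0.2, -0.4, -1.5, 0], [80, 0, -0.4, -1.5, 0], [80, 0, -0.3, -1.2, 0], [80, 0, 0, -1, 0], [80, 0, 0, 0, 0]])

```text
t: 16.17
tcp_pos: [0.5216, -0.2802, 0.0589]
tool_rot: [1.0, 0.011, 0.012, 0.008]
force: [-0.2, 0.6, 0.7]
finger_gap: 0.801
```

```bash
python3 -c "
from h import *
tool()
s=snapshot('scene'); save(s,'s2.png',(180,190,320,320),4)
rep(s,models.pinpoint,['short1'])
tool()"
```

```text
t 16.1667 tcp [ 0.5216 -0.2802  0.0589] psi 0.023 tilt [ 0.025 -0.016] q [-0.683  0.715  1.666  0.005  0.731  0.861]
short1 [([0.53, -0.288, -0.002], 0.68, [240, 262]), ([0.378, -0.493, -0.002], 0.65, [167, 244]), ([0.434, -0.3, 0.003], 0.41, [229, 239])]
t 16.2667 tcp [ 0.5228 -0.281   0.061 ] psi 0.023 tilt [ 0.028 -0.018] q [-0.683  0.712  1.665  0.005  0.732  0.861]
```

View pics/s2.png

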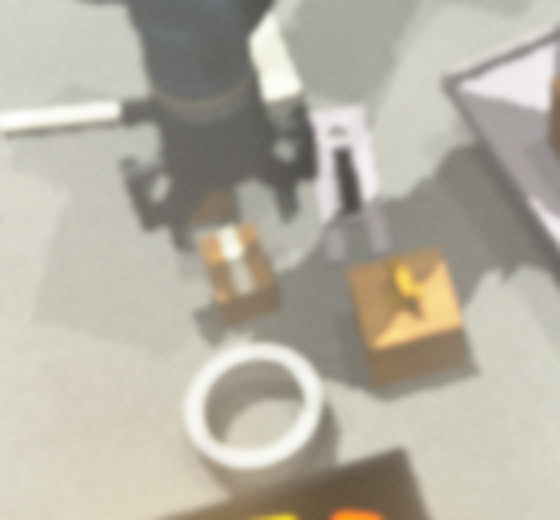

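Call:
jog_arm(commands=[[80, 0.3, -0.3, -1.2, 0], [80, 0.3, -0.2, -1.2, 0], [80, 0.2, -0.1, -1.2, 0], [80, 0, 0, -1, 0], [20, 0, 0, 0, 0], [20, 0, 0, 0, 0], [20, 0, 0, 0, 0], [20, 0, 0, 0, 0]])

```text
t: 16.93
tcp_pos: [0.5341, -0.2888, 0.0133]
tool_rot: [1.0, 0.012, 0.017, 0.011]
force: [-0.9, -0.8, -1.9]
finger_gap: 0.508
```

Call:
jog_arm(commands=[[20, 0, 0, 2, 0], [20, 0, 0, 2.5, 0], [20, 0, 0, 2.5, 0], [20, 0, 0, 2.5, 0], [20, 0, 0, 2.5, 0.04], [20, 0, 0, 2.5, 0.04], [20, -0.5, 3, 2, 0.05], [20, -0.5, 3, 1.5, 0]])

```text
t: 17.6
tcp_pos: [0.5205, -0.2296, 0.1966]
tool_rot: [0.997, 0.077, 0.014, 0.009]
force: [1.4, 0.8, -1.6]
finger_gap: 0.507
```

Call:
jog_arm(commands=[[20, -0.6, 3, 0, 0], [20, -0.6, 3, 0, 0], [20, -0.6, 3, 0, 0], [20, -0.6, 3, 0, 0], [20, -0.6, 3, 0, 0], [20, -0.6, 3, 0, 0], [20, -0.5, 2, 0, 0], [20, -0.4, 1, 0, 0]])

```text
t: 18.27
tcp_pos: [0.4714, -0.0093, 0.2043]
tool_rot: [0.997, 0.076, 0.02, 0.013]
force: [-1.2, 0.9, -1.0]
finger_gap: 0.51
```

```bash
python3 -c "
from h import *
tool()"
```

```text
t 18.2667 tcp [ 0.4714 -0.0093  0.2043] psi 0.153 tilt [ 0.041 -0.022] q [-0.25   0.348  1.866 -0.015  0.882  1.177]
```

Call:
jog_arm(commands=[[20, 0.4, -0.2, -1.5, 0], [20, 0.4, -0.2, -1.5, 0], [20, 0.4, -0.2, -1.5, 0], [20, 0.2, 0, -1.5, 0], [20, 0, 0, -1.5, 0], [20, 0, 0, -1.5, 0], [20, 0, 0, -1.2, 0], [20, 0, 0, 0, 0]])

```text
t: 18.93
tcp_pos: [0.4859, -0.0144, 0.1014]
tool_rot: [0.996, 0.079, 0.024, 0.015]
force: [-0.6, 0.9, -1.6]
finger_gap: 0.508
```

Call:
jog_arm(commands=[[20, 0, 0, -0.8, 0], [20, 0, 0, -0.8, 0], [20, 0, 0, -0.3, 0], [20, 0, 0, -0.2, 0], [20, 0, 0, 0, 0]])

```text
t: 19.35
tcp_pos: [0.4874, -0.0158, 0.08]
tool_rot: [0.996, 0.079, 0.025, 0.015]
force: [-0.7, 0.3, -0.8]
finger_gap: 0.509
```

Call:
jog_arm(commands=[[62, 0, 0, 0, 0], [68, 0, 0, 0, 0], [70, 0, 0, 0, 0], [70, 0, 0, 0, 0], [70, 0, 0, 1.5, 0], [70, 0, 0, 2.5, 0], [70, 0, 0, 3, 0], [70, 0, 0, 3, 0]])

```text
t: 20.02
tcp_pos: [0.4841, -0.0151, 0.1798]
tool_rot: [0.997, 0.079, 0.02, 0.014]
force: [0.4, -0.4, 0.2]
finger_gap: 0.701
```

Call:
jog_arm(commands=[[75, -0.3, -3, 1, -0.1], [75, -0.5, -4, 1, -0.1], [75, -0.5, -4, 0, -0.1], [75, -0.5, -4, 0, 0], [75, -0.5, -4, 0, 0], [75, -0.5, -4, 0, 0], [75, -0.5, -3, 0, 0], [75, 0, 0, 0, 0]])

```text
t: 20.68
tcp_pos: [0.4539, -0.2864, 0.2133]
tool_rot: [0.997, -0.073, 0.031, 0.024]
force: [0.6, -0.9, 1.1]
finger_gap: 0.751
```

```bash
python3 - <<'E'
from h import *
tool(); s=snapshot("scene"); save(s,"s3.png",(180,130,460,320),2.8); rep(s,models.pinpoint,["short1","tall1","pan_right_floor"]); tool()
E
```

```text
t 20.6833 tcp [ 0.4539 -0.2864  0.2133] psi -0.146 tilt [ 0.058 -0.051] q [-0.773  0.405  1.729  0.004  0.931  0.942]
short1 [([0.376, -0.495, 0.001], 0.68, [166, 243]), ([0.432, -0.297, 0.003], 0.57, [229, 238])]
tall1 [([0.561, -0.008, 0.058], 0.86, [327, 232]), ([0.632, 0.004, 0.06], 0.8, [340, 248]), ([0.515, 0.245, 0.081], 0.68, [391, 195]), ([0.443, 0.244, 0.08], 0.56, [380, 181])]
pan_right_floor [([0.552, -0.007, 0.061], 0.9, [326, 229]), ([0.475, 0.114, 0.192], 0.24, [354, 174])]
t 20.8833 tcp [ 0.4532 -0.2786  0.2123] psi -0.141 tilt [ 0.054 -0.045] q [-0.764  0.403  1.736  0.007  0.933  0.944]
```

View pics/s3.png

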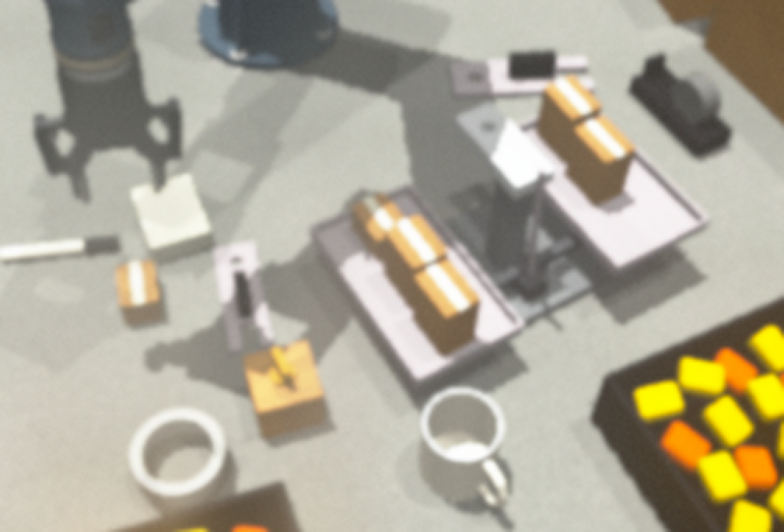

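Call:
jog_arm(commands=[[75, -0.3, -0.4, -1.6, 0], [75, -0.3, -0.4, -1.6, 0], [75, -0.3, -0.4, -1.6, 0], [75, -0.3, -0.4, -1.6, 0], [75, -0.3, -0.2, -1.6, 0], [75, -0.2, -0.2, -1.6, 0], [75, -0.2, 0, -1.6, 0], [75, -0.1, 0, -1.6, 0]])

```text
t: 21.55
tcp_pos: [0.4373, -0.2836, 0.0845]
tool_rot: [0.998, -0.06, 0.031, 0.021]
force: [-0.5, -0.4, -0.5]
finger_gap: 0.752
```

```bash
python3 -c "
from h import *
tool()"
```

```text
t 21.55 tcp [ 0.4373 -0.2836  0.0845] psi -0.118 tilt [ 0.06  -0.045] q [-0.797  0.603  1.871  0.021  0.594  0.877]
```

Call:
jog_arm(commands=[[75, -0.2, -0.4, -1, 0], [75, -0.2, -0.4, -1, 0], [75, -0.2, -0.4, -1, 0], [75, -0.2, -0.2, -1, 0], [75, -0.1, 0, -1, 0], [75, 0, 0, -0.8, 0], [75, 0, 0, -0.5, 0], [75, 0, 0, 0, 0]])

```text
t: 22.22
tcp_pos: [0.4288, -0.2924, 0.0157]
tool_rot: [0.998, -0.055, 0.03, 0.019]
force: [-0.0, -0.0, -0.2]
finger_gap: 0.755
```

```bash
python3 -c "
from h import *
tool()"
```

```text
t 22.2167 tcp [ 0.4288 -0.2924  0.0157] psi -0.108 tilt [ 0.058 -0.041] q [-0.823  0.737  1.899  0.035  0.436  0.827]
```

Call:
jog_arm(commands=[[20, 0, 0, 0, 0], [20, 0, 0, 0, 0], [20, 0, 0, 0, 0], [20, 0, 0, 0, 0], [20, 0, 0, 2, 0], [20, 0, 0, 3, 0], [20, 0, 0, 3.5, 0], [20, 0, 0, 3.5, 0]])

```text
t: 22.88
tcp_pos: [0.4253, -0.2888, 0.1343]
tool_rot: [0.998, -0.055, 0.025, 0.014]
force: [1.4, -0.3, -1.1]
finger_gap: 0.508
```

Call:
jog_arm(commands=[[20, 0, 0, 3.5, 0], [20, 0, 0, 3.5, 0.05], [20, 0, 0, 3, 0.05], [20, 1, 2, 3, 0.05], [20, 1, 3.3, 2, 0.05], [20, 1, 3.5, 1, 0.06], [20, 1, 3.5, 0, 0], [20, 1, 3.5, 0, 0]])

```text
t: 23.55
tcp_pos: [0.477, -0.1329, 0.3144]
tool_rot: [0.996, 0.076, 0.035, 0.02]
force: [0.5, -0.0, -1.6]
finger_gap: 0.506
```

```bash
python3 -c "
from h import *
tool()"
```

```text
t 23.55 tcp [ 0.477  -0.1329  0.3144] psi 0.153 tilt [ 0.074 -0.034] q [-0.501  0.218  1.693  0.006  1.15   0.915]
```

Call:
jog_arm(commands=[[20, 1, 3.6, 0, 0], [20, 1, 3.6, 0, 0], [20, 1, 3.6, 0, 0], [20, 1, 3.6, 0, 0], [20, 1, 3.6, 0, 0], [20, 1, 3.6, 0, 0], [20, 1, 3.6, 0, 0], [20, 1, 3.6, 0, 0]])

```text
t: 24.22
tcp_pos: [0.5536, 0.171, 0.3172]
tool_rot: [0.996, 0.075, 0.037, 0.021]
force: [0.8, -0.6, -0.4]
finger_gap: 0.507
```

Call:
jog_arm(commands=[[20, 0.8, 3, 0, 0], [20, 0.8, 3, 0, 0], [20, 0.8, 2, 0, 0], [20, 0.5, 1, 0, 0], [20, 0, 0, 0, 0]])

```text
t: 24.63
tcp_pos: [0.5805, 0.2742, 0.3158]
tool_rot: [0.996, 0.081, 0.036, 0.019]
force: [-0.3, -0.0, -1.5]
finger_gap: 0.507
```

```bash
python3 -c "
from h import *
tool()"
```

```text
t 24.6333 tcp [0.5805 0.2742 0.3158] psi 0.163 tilt [ 0.075 -0.032] q [ 0.292  0.451  1.326 -0.054  1.302  1.714]
```

Call:
jog_arm(commands=[[20, 0.3, -0.3, -1.8, 0], [20, 0.2, -0.3, -1.8, 0], [20, 0.1, -0.2, -1.8, 0], [20, 0, -0.2, -1.8, 0], [20, 0, 0, -1.8, 0], [20, 0, 0, -1.8, 0], [20, 0, 0, -1.8, 0], [20, 0, 0, -1.8, 0]])

```text
t: 25.3
tcp_pos: [0.5853, 0.2531, 0.1726]
tool_rot: [0.996, 0.078, 0.039, 0.021]
force: [-0.1, 0.4, -1.5]
finger_gap: 0.512
```

```bash
python3 -c "
from h import *
tool()"
```

```text
t 25.3 tcp [0.5853 0.2531 0.1726] psi 0.158 tilt [ 0.081 -0.037] q [ 0.26   0.591  1.502 -0.068  0.981  1.71 ]
```

Call:
jog_arm(commands=[[20, 0.1, 0.3, -1.4, 0], [20, 0.1, 0.2, -1.4, 0], [20, 0.1, 0.2, -1.4, 0], [20, 0, 0.1, -1.2, 0], [20, 0, 0, -0.8, 0], [20, 0, 0, -0.5, 0], [20, 0, 0, -0.3, 0], [20, 0, 0, 0, 0]])

```text
t: 25.97
tcp_pos: [0.5831, 0.2487, 0.096]
tool_rot: [0.996, 0.074, 0.032, 0.025]
force: [-0.9, -1.0, -0.5]
finger_gap: 0.509
```

Call:
jog_arm(commands=[[62, 0, 0, 0, 0], [66, 0, 0, 0, 0], [66, 0, 0, 0, 0], [66, 0, 0, 0, 0], [66, 0, 0, 1.5, 0], [66, 0, 0, 2.5, 0], [70, 0, 0, 3.5, 0], [70, 0, 0, 4, 0]])

```text
t: 26.63
tcp_pos: [0.579, 0.2476, 0.2092]
tool_rot: [0.997, 0.074, 0.026, 0.026]
force: [0.0, -0.2, 0.7]
finger_gap: 0.703
```

Call:
jog_arm(commands=[[70, 0, 0, 4, 0], [70, 0, 0, 4, 0], [70, -0.5, -2, 4, 0], [70, -0.8, -4, 0, -0.1], [70, -0.8, -4, 0, -0.1], [70, -0.8, -4, 0, -0.1], [70, -0.8, -4, 0, 0], [70, -0.8, -4, 0, 0]])

```text
t: 27.3
tcp_pos: [0.5389, 0.033, 0.3495]
tool_rot: [0.996, -0.075, 0.042, 0.027]
force: [1.0, 0.1, -0.4]
finger_gap: 0.7
```

Call:
jog_arm(commands=[[70, -0.8, -4, 0, 0], [70, -0.8, -4, 0, 0], [70, -0.8, -4, 0, 0], [70, -0.8, -4, 0, 0], [70, -0.8, -4, 0, 0], [70, -0.8, -2, 0, 0], [70, 0, 0, 0, 0], [70, 0, 0, 0, 0]])

```text
t: 27.97
tcp_pos: [0.4861, -0.2005, 0.3562]
tool_rot: [0.995, -0.079, 0.049, 0.032]
force: [-0.4, 0.9, 0.1]
finger_gap: 0.702
```

```bash
python3 - <<'E'
from h import *
tool(); s=snapshot("scene"); save(s,"s4.png",(220,130,460,310),3.2); rep(s,models.pinpoint,["short1","tall1","pan_right_floor","pan_left_floor","pointer_top","ledge_hole","plate_hole","lock_plate"])
s=snapshot("top");  save(s,"t4.png",(200,130,420,260),3.6); rep(s,models.pinpoint,["balance","ledge_hole","plate_hole","lock_plate","pointer_top","thumbscrew","screw_collar","stand"]);tool()
E
```

```text
t 27.9667 tcp [ 0.4861 -0.2005  0.3562] psi -0.155 tilt [ 0.092 -0.07 ] q [-0.6    0.212  1.583 -0.007  1.231  1.13 ]
short1 [([0.373, -0.495, -0.0], 0.83, [166, 243]), ([0.585, 0.245, 0.07], 0.82, [401, 212]), ([0.482, -0.017, 0.073], 0.63, [315, 211])]
tall1 [([0.515, 0.246, 0.071], 0.79, [391, 197]), ([0.445, 0.245, 0.07], 0.75, [380, 183]), ([0.56, -0.007, 0.068], 0.66, [327, 230]), ([0.63, 0.004, 0.073], 0.59, [339, 245])]
pan_right_floor [([0.551, -0.009, 0.069], 0.67, [325, 227]), ([0.39, 0.462, 0.005], 0.63, [421, 170])]
pan_left_floor [([0.518, 0.253, 0.069], 0.86, [393, 197]), ([0.617, -0.18, -0.003], 0.49, [281, 274])]
pointer_top [([0.584, 0.132, 0.23], 0.74, [377, 188])]
ledge_hole [([0.475, 0.112, 0.19], 0.87, [353, 174])]
plate_hole [([0.228, 0.234, 0.008], 0.76, [350, 157]), ([0.517, -0.555, 0.004], 0.76, [152, 285]), ([0.416, -0.178, 0.013], 0.55, [263, 222])]
lock_plate [([0.578, -0.556, -0.002], 0.96, [155, 304]), ([0.251, 0.308, -0.001], 0.94, [369, 158]), ([0.48, -0.182, 0.0], 0.6, [267, 239]), ([0.585, 0.242, 0.072], 0.36, [400, 212])]
balance [([0.538, 0.124, -0.0], 0.84, [263, 198])]
ledge_hole [([0.48, 0.11, 0.189], 0.91, [261, 205]), ([0.616, -0.176, 0.001], 0.58, [352, 177]), ([0.44, 0.24, 0.069], 0.53, [223, 223])]
plate_hole [([0.521, -0.551, 0.009], 0.94, [461, 206]), ([0.224, 0.235, 0.007], 0.76, [225, 292])]
lock_plate [([0.247, 0.309, -0.001], 0.84, [203, 285]), ([0.575, -0.551, 0.003], 0.81, [459, 191]), ([0.474, -0.186, 0.005], 0.58, [355, 218])]
pointer_top [([0.582, 0.13, 0.234], 0.43, [253, 166])]
thumbscrew [([0.58, 0.249, 0.07], 0.65, [223, 180]), ([0.618, -0.183, 0.001], 0.41, [354, 176])]
screw_collar [([0.617, -0.18, 0.06], 0.43, [355, 172])]
stand [([0.616, -0.18, -0.003], 0.74, [353, 177]), ([0.628, -0.004, 0.071], 0.19, [302, 167])]
t 28.8667 tcp [ 0.4864 -0.1996  0.3557] psi -0.152 tilt [ 0.091 -0.07 ] q [-0.598  0.212  1.583 -0.007  1.231  1.129]
```

View pics/s4.png

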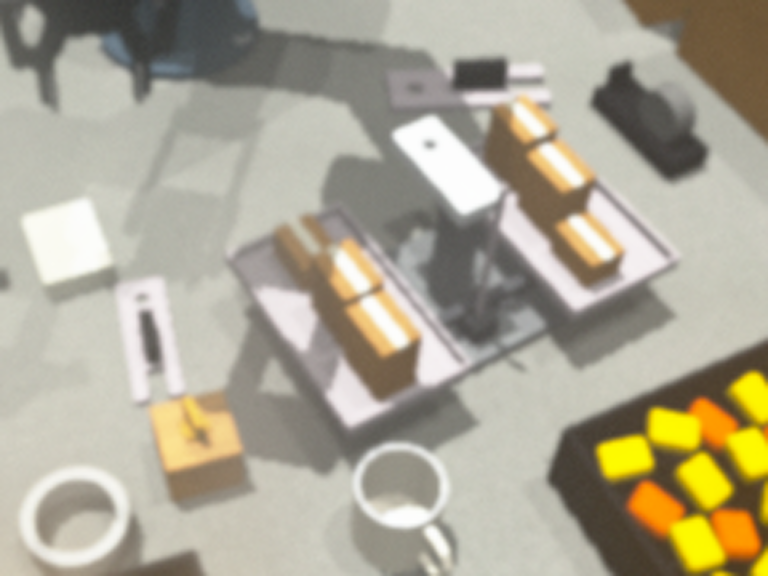

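View pics/t4.png

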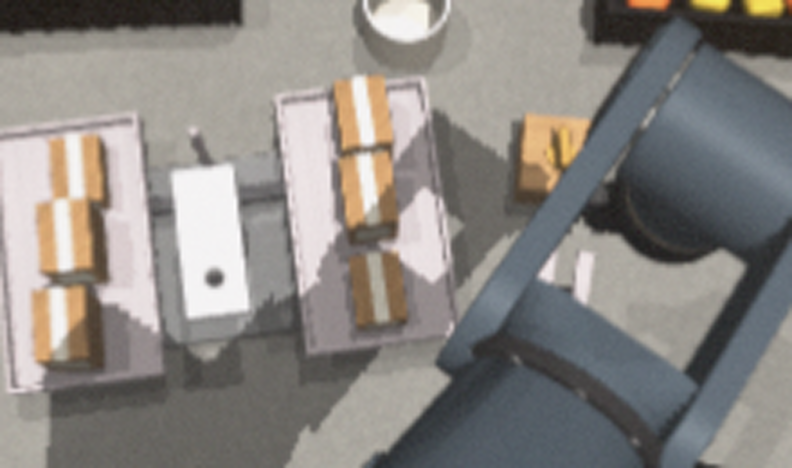

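Call:
jog_arm(commands=[[55, -0.2, 0.2, -1.5, 0], [55, -0.2, 0.2, -1.5, 0], [55, 0, 0, -1.5, 0], [55, 0, 0, -1.5, 0], [55, 0, 0, -1.5, 0], [55, 0, 0, -1.5, 0], [55, 0, 0, -1.5, 0], [55, 0, 0, -1.5, 0]])

```text
t: 29.53
tcp_pos: [0.4852, -0.1982, 0.2364]
tool_rot: [0.995, -0.078, 0.054, 0.035]
force: [0.4, 0.0, 0.6]
finger_gap: 0.551
```

Call:
jog_arm(commands=[[55, 0, 0.2, -1.5, 0], [55, 0, 0.2, -1.5, 0], [55, 0, 0, -1.5, 0], [55, 0, 0, -1.5, 0], [55, 0, 0, -1.5, 0], [55, 0, 0, -1.5, 0], [55, 0, 0, -1.5, 0], [55, 0, 0, 0, 0]])

```text
t: 30.2
tcp_pos: [0.4852, -0.195, 0.1248]
tool_rot: [0.995, -0.079, 0.054, 0.035]
force: [0.5, 0.6, -0.0]
finger_gap: 0.547
```

```bash
python3 - <<'E'
from h import *
tool(); s=snapshot("scene"); t=snapshot("top")
save(s,"s5.png",(240,200,320,290),6); tool()
from h import *
a=ray(t,[(259.44-.3,206.94-.3)],.19)[0]; b=ray(s,[(354.4-.3,175-.3)],.19)[0]; print("hole top",a.round(4),"scene",b.round(4))
rep(s,models.pinpoint,["plate_hole","lock_plate"])
E
```

```text
t 30.2 tcp [ 0.4852 -0.195   0.1248] psi -0.155 tilt [ 0.102 -0.078] q [-0.592  0.52   1.877 -0.013  0.616  1.148]
t 30.3 tcp [ 0.4866 -0.1958  0.1269] psi -0.154 tilt [ 0.105 -0.08 ] q [-0.591  0.517  1.875 -0.013  0.617  1.148]
hole top [0.4748 0.1143 0.19  ] scene [0.4781 0.1142 0.19  ]
plate_hole [([0.415, -0.177, 0.009], 0.95, [263, 222]), ([0.522, -0.555, 0.007], 0.94, [151, 286]), ([0.55, -0.006, 0.065], 0.69, [326, 228]), ([0.232, 0.233, 0.01], 0.57, [350, 158]), ([0.584, 0.13, 0.231], 0.34, [377, 188])]
lock_plate [([0.253, 0.307, 0.0], 0.89, [369, 158]), ([0.577, -0.555, -0.004], 0.82, [155, 304]), ([0.55, -0.008, 0.068], 0.66, [326, 227]), ([0.479, -0.186, -0.002], 0.61, [266, 240])]
```

View pics/s5.png

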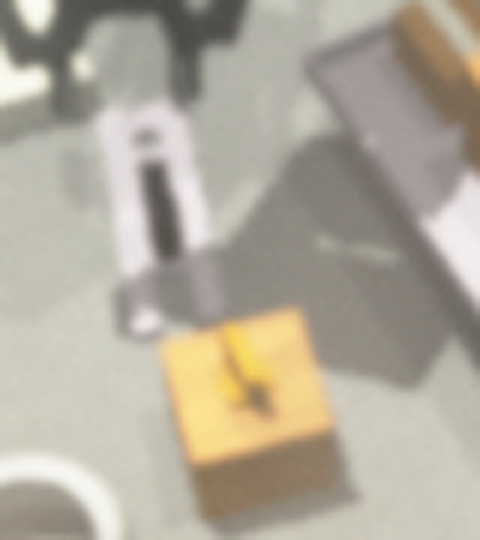

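Call:
jog_arm(commands=[[55, 0, 0, 4, 0], [55, 0, 0, 4, 0], [55, 0, 0, 4, 0], [55, 0, 0, 4, 0], [55, 0, 0, 4, 0]])

```text
t: 30.82
tcp_pos: [0.4812, -0.1925, 0.3275]
tool_rot: [0.995, -0.079, 0.047, 0.031]
force: [0.9, -1.1, -0.1]
finger_gap: 0.548
```

```bash
cat >> h.py <<'E'
def hold(n):
    s=snapshot("top")
    for i in range(n): models.find_in(s,"mug")
    tool()
E
python3 -c "
from h import *
tool();hold(6);hold(3)"
```

```text
t 30.8167 tcp [ 0.4812 -0.1925  0.3275] psi -0.156 tilt [ 0.089 -0.069] q [-0.592  0.228  1.643 -0.008  1.158  1.14 ]
t 31.1667 tcp [ 0.4805 -0.1921  0.323 ] psi -0.156 tilt [ 0.085 -0.067] q [-0.592  0.233  1.648 -0.008  1.152  1.14 ]
t 31.3667 tcp [ 0.481  -0.1925  0.323 ] psi -0.156 tilt [ 0.086 -0.067] q [-0.592  0.234  1.647 -0.008  1.152  1.14 ]
```

Call:
jog_arm(commands=[[55, 0, 0, -1, 0], [55, 0, 0, -1, 0], [55, 0, 0, -1, 0], [55, 0, 0, -1, 0], [55, 0, 0, -1, 0], [55, 0, 0, -1, 0], [55, 0, 0, -1, 0], [55, 0, 0, -1, 0]])

```text
t: 32.03
tcp_pos: [0.4811, -0.1927, 0.2359]
tool_rot: [0.996, -0.079, 0.043, 0.029]
force: [0.2, -0.2, 0.4]
finger_gap: 0.552
```

```bash
python3 -c "
from h import *
tool();hold(6)"
```

```text
t 32.0333 tcp [ 0.4811 -0.1927  0.2359] psi -0.157 tilt [ 0.081 -0.064] q [-0.592  0.341  1.762 -0.009  0.935  1.143]
t 32.3833 tcp [ 0.4818 -0.1931  0.2379] psi -0.156 tilt [ 0.084 -0.065] q [-0.592  0.339  1.76  -0.009  0.937  1.143]
```

Call:
jog_arm(commands=[[55, 0, 0, -4, 0], [55, 0, 0, -4, 0], [55, 0, 0, 2, 0]])

```text
t: 32.63
tcp_pos: [0.4835, -0.1943, 0.1728]
tool_rot: [0.995, -0.079, 0.044, 0.029]
force: [-1.7, 0.1, -1.1]
finger_gap: 0.551
```

```bash
python3 -c "
from h import *
tool();hold(6)"
```

```text
t 32.6333 tcp [ 0.4835 -0.1943  0.1728] psi -0.157 tilt [ 0.082 -0.065] q [-0.592  0.44   1.825 -0.011  0.772  1.145]
t 32.9833 tcp [ 0.49   -0.1981  0.1881] psi -0.154 tilt [ 0.109 -0.082] q [-0.592  0.415  1.815 -0.011  0.774  1.145]
```

Call:
jog_arm(commands=[[55, 0, 0, 4, 0], [55, 0, 0, 4, 0], [55, 0, 0, -3, 0]])

```text
t: 33.23
tcp_pos: [0.4921, -0.1995, 0.2461]
tool_rot: [0.994, -0.079, 0.063, 0.039]
force: [2.1, -2.2, 0.2]
finger_gap: 0.549
```

```bash
python3 -c "
from h import *
tool();hold(6)"
```

```text
t 33.2333 tcp [ 0.4921 -0.1995  0.2461] psi -0.154 tilt [ 0.118 -0.088] q [-0.591  0.329  1.752 -0.009  0.912  1.143]
t 33.5833 tcp [ 0.4848 -0.195   0.2336] psi -0.156 tilt [ 0.095 -0.073] q [-0.592  0.344  1.767 -0.01   0.91   1.143]
```

Call:
jog_arm(commands=[[55, 0, 0, 4, 0], [55, 0, 0, 4, 0], [55, 0, 0, -3, 0]])

```text
t: 33.83
tcp_pos: [0.4866, -0.1962, 0.2884]
tool_rot: [0.995, -0.079, 0.052, 0.033]
force: [1.5, -1.5, 0.2]
finger_gap: 0.552
```

```bash
python3 -c "
from h import *
tool();hold(6)"
```

```text
t 33.8333 tcp [ 0.4866 -0.1962  0.2884] psi -0.156 tilt [ 0.097 -0.075] q [-0.592  0.276  1.693 -0.009  1.05   1.141]
t 34.1833 tcp [ 0.4794 -0.1917  0.2767] psi -0.157 tilt [ 0.076 -0.06 ] q [-0.593  0.288  1.71  -0.009  1.047  1.141]
```

Call:
jog_arm(commands=[[55, 0, 0, 4, 0], [55, 0, 0, 4, 0], [55, 0, 0, -3, 0]])

```text
t: 34.43
tcp_pos: [0.4812, -0.1928, 0.3317]
tool_rot: [0.996, -0.079, 0.042, 0.028]
force: [1.7, -1.8, -0.3]
finger_gap: 0.549
```

```bash
python3 -c "
from h import *
tool();hold(6)"
```

```text
t 34.4333 tcp [ 0.4812 -0.1928  0.3317] psi -0.157 tilt [ 0.078 -0.062] q [-0.593  0.229  1.627 -0.008  1.185  1.14 ]
t 34.7833 tcp [ 0.4743 -0.1885  0.3197] psi -0.158 tilt [ 0.057 -0.047] q [-0.593  0.24   1.646 -0.008  1.182  1.14 ]
```

Call:
jog_arm(commands=[[55, 0, 0, 4, 0], [55, 0, 0, 4, 0], [55, 0, 0, -4, 0]])

```text
t: 35.03
tcp_pos: [0.4769, -0.1902, 0.3668]
tool_rot: [0.996, -0.08, 0.033, 0.023]
force: [2.9, -2.7, 1.1]
finger_gap: 0.552
```

```bash
python3 -c "
from h import *
tool();hold(6)"
```

```text
t 35.0333 tcp [ 0.4769 -0.1902  0.3668] psi -0.158 tilt [ 0.062 -0.051] q [-0.593  0.198  1.568 -0.008  1.295  1.139]
t 35.3833 tcp [ 0.4696 -0.1856  0.3532] psi -0.159 tilt [ 0.038 -0.035] q [-0.593  0.209  1.59  -0.008  1.291  1.139]
```

Call:
jog_arm(commands=[[55, 0, 0, 4, 0], [55, 0, 0, 4, 0], [55, 0, 0, -4, 0]])

```text
t: 35.63
tcp_pos: [0.4722, -0.1872, 0.4017]
tool_rot: [0.996, -0.08, 0.024, 0.018]
force: [2.8, -1.7, 1.3]
finger_gap: 0.554
```

```bash
python3 -c "
from h import *
tool();hold(6)"
```

```text
t 35.6333 tcp [ 0.4722 -0.1872  0.4017] psi -0.159 tilt [ 0.046 -0.04 ] q [-0.593  0.173  1.506 -0.008  1.403  1.138]
t 35.9833 tcp [ 0.4653 -0.1827  0.3875] psi -0.16 tilt [ 0.021 -0.023] q [-0.594  0.183  1.529 -0.008  1.399  1.138]
```

Call:
jog_arm(commands=[[55, 0, 0, -1.2, 0], [55, 0, 0, -1.2, 0], [55, 0, 0, -1.2, 0], [55, 0, 0, -1.2, 0], [55, 0, 0, -1.2, 0], [55, 0, 0, -1.2, 0], [55, 0, 0, -1.2, 0], [55, 0, 0, -1.2, 0]])

```text
t: 36.65
tcp_pos: [0.4736, -0.1882, 0.2997]
tool_rot: [0.996, -0.08, 0.023, 0.017]
force: [0.6, -0.5, 1.0]
finger_gap: 0.548
```

Call:
jog_arm(commands=[[55, 0, 0, -1.2, 0], [55, 0, 0, -1.2, 0], [55, 0, 0, -1.2, 0], [55, 0, 0, -1.2, 0], [55, 0, 0, -1.2, 0], [55, 0, 0, -1.2, 0], [55, 0, 0, -1.2, 0], [55, 0, 0, -1.2, 0]])

```text
t: 37.32
tcp_pos: [0.4823, -0.194, 0.2071]
tool_rot: [0.996, -0.08, 0.031, 0.022]
force: [0.1, -1.0, -0.3]
finger_gap: 0.551
```

```bash
python3 -c "
from h import *
tool();hold(2)"
```

```text
t 37.3167 tcp [ 0.4823 -0.194   0.2071] psi -0.158 tilt [ 0.059 -0.049] q [-0.593  0.394  1.773 -0.01   0.899  1.143]
t 37.4667 tcp [ 0.4814 -0.1934  0.2067] psi -0.159 tilt [ 0.056 -0.047] q [-0.593  0.394  1.774 -0.01   0.901  1.143]
```

Call:
jog_arm(commands=[[55, -0.2, 0.2, -1.5, 0.02], [55, -0.2, 0.2, -1.5, 0.02], [55, -0.2, 0.2, -1.5, 0], [55, -0.2, 0.2, -1.5, 0], [55, -0.1, 0.1, -1.5, 0], [55, 0, 0, -1.5, 0], [55, 0, 0, -1.5, 0], [55, 0, 0, -1.5, 0]])

```text
t: 38.13
tcp_pos: [0.485, -0.1923, 0.0966]
tool_rot: [0.997, -0.058, 0.045, 0.029]
force: [0.8, -0.2, -0.1]
finger_gap: 0.547
```

```bash
python3 -c "
from h import *
tool();hold(4)"
```

```text
t 38.1333 tcp [ 0.485  -0.1923  0.0966] psi -0.114 tilt [ 0.087 -0.064] q [-0.589  0.575  1.885 -0.008  0.574  1.105]
t 38.3833 tcp [ 0.4845 -0.192   0.097 ] psi -0.115 tilt [ 0.086 -0.063] q [-0.589  0.574  1.885 -0.008  0.576  1.105]
```

Call:
jog_arm(commands=[[55, -0.4, 0.4, -3.5, 0]])

```text
t: 38.47
tcp_pos: [0.4865, -0.1919, 0.0677]
tool_rot: [0.996, -0.058, 0.052, 0.033]
force: [0.5, -1.6, -0.8]
finger_gap: 0.55
```

```bash
python3 -c "
from h import *
tool();hold(5)"
```

```text
t 38.4667 tcp [ 0.4865 -0.1919  0.0677] psi -0.114 tilt [ 0.101 -0.073] q [-0.587  0.63   1.908 -0.01   0.479  1.11 ]
t 38.7667 tcp [ 0.4815 -0.1886  0.0636] psi -0.114 tilt [ 0.088 -0.065] q [-0.587  0.636  1.914 -0.01   0.482  1.11 ]
```

Call:
jog_arm(commands=[[55, -0.4, 0.4, -2.5, 0]])

```text
t: 38.85
tcp_pos: [0.4823, -0.1878, 0.0433]
tool_rot: [0.996, -0.058, 0.052, 0.033]
force: [-0.2, -1.5, -0.7]
finger_gap: 0.548
```

```bash
python3 -c "
from h import *
tool();hold(5)"
```

```text
t 38.85 tcp [ 0.4823 -0.1878  0.0433] psi -0.114 tilt [ 0.1   -0.072] q [-0.585  0.676  1.931 -0.013  0.411  1.115]
t 39.15 tcp [ 0.4784 -0.1852  0.0399] psi -0.114 tilt [ 0.09  -0.066] q [-0.585  0.681  1.935 -0.013  0.413  1.114]
```

Call:
jog_arm(commands=[[55, -0.2, 0.1, -2.6, 0]])

```text
t: 39.23
tcp_pos: [0.4802, -0.1866, 0.018]
tool_rot: [0.996, -0.058, 0.052, 0.033]
force: [1.2, 0.1, 0.5]
finger_gap: 0.552
```

```bash
python3 -c "
from h import *
hold(6)"
```

```text
t 39.5833 tcp [ 0.477  -0.1846  0.0149] psi -0.114 tilt [ 0.092 -0.067] q [-0.585  0.733  1.947 -0.015  0.348  1.116]
```

Call:
jog_arm(commands=[[5, 0, 0, 0, 0]], squeeze=80)

```text
t: 39.67
tcp_pos: [0.4773, -0.1848, 0.0157]
tool_rot: [0.997, -0.058, 0.048, 0.031]
force: [-0.4, -0.3, -0.6]
finger_gap: 0.427
```

```bash
python3 -c "
from h import *
hold(9); print(manip.sense()['finger_gap'],manip.sense()['force'])"
```

```text
t 40.1667 tcp [ 0.4775 -0.1847  0.0163] psi -0.116 tilt [ 0.094 -0.067] q [-0.585  0.73   1.946 -0.013  0.349  1.117]
0.17315609000170504 [-0.32881514  2.0009993   9.60570502]
```

Call:
jog_arm(commands=[[5, 0, 0, 2, 0], [5, 0, 0, 3, 0], [5, 0, 0, 3.5, 0], [5, 0, 0, 3.5, 0], [5, 0, 0, 3.5, 0], [5, 0, 0, 3.5, 0], [5, 0, 0, 3.5, 0], [5, 0, 0, 3, 0]])

```text
t: 40.83
tcp_pos: [0.4674, -0.1781, 0.2739]
tool_rot: [0.997, -0.06, 0.037, 0.024]
force: [0.3, -0.4, -2.9]
finger_gap: 0.162
```

```bash
python3 -c "
from h import *
tool();hold(6); s=snapshot('scene'); save(s,'s6.png',(220,130,420,290),3); print(manip.sense()['finger_gap'],manip.sense()['force']); rep(s,models.pinpoint,['plate_hole','lock_plate'])"
```

```text
t 40.8333 tcp [ 0.4674 -0.1781  0.2739] psi -0.119 tilt [ 0.071 -0.052] q [-0.585  0.271  1.745 -0.005  1.038  1.108]
t 41.1833 tcp [ 0.4666 -0.1776  0.2695] psi -0.119 tilt [ 0.067 -0.049] q [-0.586  0.277  1.749 -0.005  1.033  1.108]
0.16644470713258824 [-1.0463823  -0.5776594  -2.42061144]
plate_hole [([0.404, -0.171, 0.266], 0.84, [256, 164]), ([0.518, -0.554, 0.008], 0.72, [152, 285]), ([0.234, 0.236, 0.01], 0.58, [351, 158]), ([0.584, 0.247, 0.071], 0.51, [401, 212]), ([0.534, 0.126, 0.001], 0.21, [359, 224])]
lock_plate [([0.47, -0.176, 0.254], 0.96, [261, 183]), ([0.252, 0.307, 0.002], 0.89, [368, 158]), ([0.576, -0.557, -0.002], 0.68, [154, 303])]
```

View pics/s6.png

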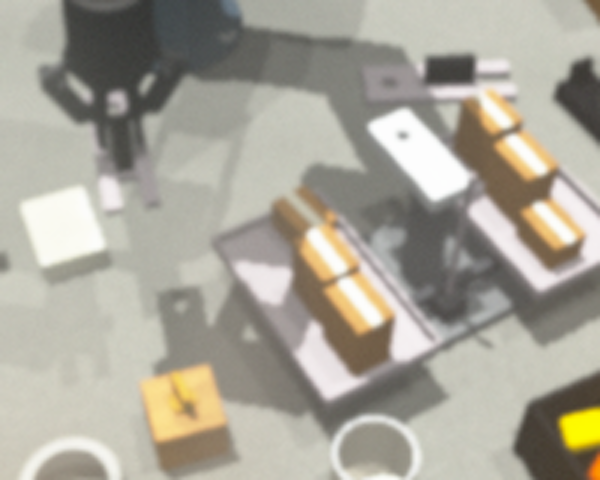

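Call:
jog_arm(commands=[[5, 0.8, 2.5, 0.5, 0.04], [5, 0.9, 3.5, 0.5, 0.05], [5, 0.9, 3.5, 0, 0.05], [5, 0.9, 3.5, 0, 0.05], [5, 0.9, 3.5, 0, 0.05], [5, 0.9, 3.5, 0, 0.03], [5, 0.9, 3.5, 0, 0], [5, 0.7, 2.5, 0, 0]])

```text
t: 42.0
tcp_pos: [0.5359, 0.0862, 0.2721]
tool_rot: [0.997, 0.074, 0.032, 0.017]
force: [0.2, -1.2, -3.2]
finger_gap: 0.167
```

```bash
python3 -c "
from h import *
tool();hold(6)"
```

```text
t 42.0 tcp [0.5359 0.0862 0.2721] psi 0.15 tilt [ 0.066 -0.03 ] q [-0.031  0.344  1.633 -0.031  1.098  1.404]
t 42.35 tcp [0.5356 0.0822 0.2727] psi 0.148 tilt [ 0.066 -0.032] q [-0.038  0.342  1.634 -0.033  1.098  1.4  ]
```

Call:
jog_arm(commands=[[5, 0, 3.9, 0, 0]])

```text
t: 42.43
tcp_pos: [0.5367, 0.115, 0.2727]
tool_rot: [0.997, 0.069, 0.032, 0.02]
force: [1.3, 0.2, -1.7]
finger_gap: 0.168
```

```bash
python3 -c "
from h import *
tool();hold(6)"
```

```text
t 42.4333 tcp [0.5367 0.115  0.2727] psi 0.14 tilt [ 0.066 -0.036] q [ 0.028  0.354  1.616 -0.043  1.107  1.479]
t 42.7833 tcp [0.5356 0.12   0.2727] psi 0.146 tilt [ 0.066 -0.032] q [ 0.036  0.354  1.616 -0.038  1.108  1.478]
```

Call:
jog_arm(commands=[[5, -0.1, 0, -1, 0], [5, -0.1, 0, -1, 0], [5, -0.1, 0, -1, 0]])

```text
t: 43.03
tcp_pos: [0.5354, 0.117, 0.2454]
tool_rot: [0.997, 0.07, 0.036, 0.019]
force: [1.7, 4.2, -0.7]
finger_gap: 0.168
```

```bash
python3 -c "
from h import *
tool();hold(6); s=snapshot('scene'); save(s,'s7.png',(310,120,430,240),5);t=snapshot('top'); save(t,'t7.png',(210,140,310,240),5); rep(s,models.pinpoint,['plate_hole','lock_plate']);rep(t,models.pinpoint,['plate_hole','lock_plate']);tool()"
```

```text
t 43.0333 tcp [0.5354 0.117  0.2454] psi 0.142 tilt [ 0.074 -0.032] q [ 0.03   0.382  1.658 -0.04   1.029  1.48 ]
t 43.3833 tcp [0.5352 0.1177 0.2454] psi 0.143 tilt [ 0.073 -0.032] q [ 0.032  0.382  1.657 -0.041  1.03   1.481]
plate_hole [([0.469, 0.107, 0.24], 0.78, [352, 162]), ([0.522, -0.553, 0.008], 0.72, [152, 286]), ([0.231, 0.235, 0.007], 0.68, [350, 158]), ([0.539, 0.118, 0.231], 0.3, [365, 178])]
lock_plate [([0.62, -0.183, 0.004], 0.66, [281, 274]), ([0.538, 0.12, 0.229], 0.62, [366, 179]), ([0.574, -0.558, -0.0], 0.6, [153, 302])]
plate_hole [([0.52, -0.555, 0.01], 0.82, [462, 206]), ([0.48, 0.111, 0.235], 0.68, [259, 202]), ([0.533, 0.117, 0.232], 0.33, [257, 183]), ([0.616, -0.183, 0.0], 0.19, [354, 177])]
lock_plate [([0.576, -0.552, 0.0], 0.77, [459, 191]), ([0.533, 0.116, 0.235], 0.52, [258, 183])]
t 43.6833 tcp [0.5348 0.118  0.245 ] psi 0.143 tilt [ 0.072 -0.032] q [ 0.032  0.382  1.658 -0.04   1.03   1.481]
```

View pics/s7.png

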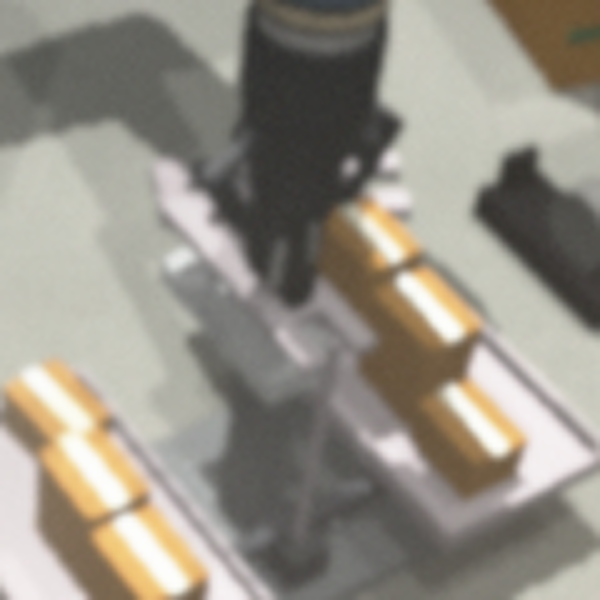

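View pics/t7.png

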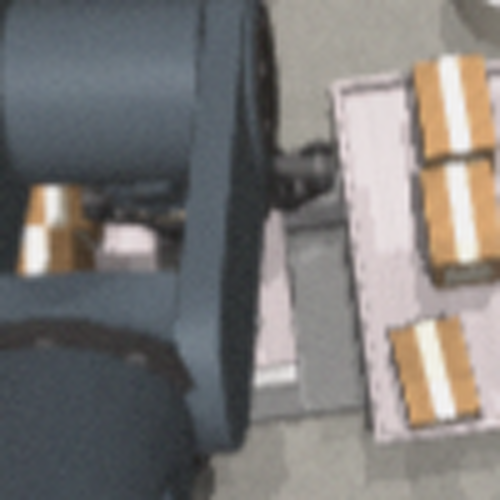

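```bash
python3 -c "
from h import *
t=snapshot('top'); s=snapshot('scene')
o=-.4
print('top plateFR',ray(t,[(269+o,212.4+o)],.239).round(4),'exp .4542 .0811'); print('top ledgeFR',ray(t,[(269.6+o,216.6+o)],.19).round(4),'exp .450 .0837')
print('scene ledgeFR',ray(s,[(343+o,172.4+o)],.19).round(4)); print('pointer scene',ray(s,[(378+o,189+o)],.232).round(4))
print(px(s,[[.583,.131,.232],[.5354,.122,.19],[.45,.0837,.19]]).round(1)); print(manip.sense()['force']); tool()"
```

```text
top plateFR [[0.4521 0.082  0.239 ]] exp .4542 .0811
top ledgeFR [[0.4477 0.0845 0.19  ]] exp .450 .0837
scene ledgeFR [[0.4545 0.0858 0.19  ]]
pointer scene [[0.5885 0.1308 0.232 ]]
[[376.7 187.3]
 [364.7 186.7]
 [341.4 171.2]]
[ 0.50764846 -0.30009159 -2.46520636]
t 43.7833 tcp [0.5347 0.118  0.2448] psi 0.143 tilt [ 0.072 -0.032] q [ 0.032  0.383  1.658 -0.04   1.03   1.481]
```

Call:
jog_arm(commands=[[5, 0.1, 0.4, 0, 0.01]])

```text
t: 43.87
tcp_pos: [0.5355, 0.1217, 0.2448]
tool_rot: [0.996, 0.076, 0.035, 0.019]
force: [0.8, 0.0, -3.0]
finger_gap: 0.165
```

```bash
python3 -c "
from h import *
hold(6)"
```

```text
t 44.2167 tcp [0.5357 0.1221 0.2448] psi 0.154 tilt [ 0.072 -0.032] q [ 0.04   0.385  1.654 -0.04   1.032  1.478]
```

Call:
jog_arm(commands=[[5, 0, 0, -2, 0]])

```text
t: 44.3
tcp_pos: [0.5388, 0.1223, 0.2282]
tool_rot: [0.996, 0.076, 0.04, 0.019]
force: [1.6, 0.4, -2.8]
finger_gap: 0.165
```

```bash
python3 -c "
from h import *
hold(6); print(manip.sense()['force'])"
```

```text
t 44.65 tcp [0.5362 0.1221 0.2256] psi 0.154 tilt [ 0.074 -0.032] q [ 0.04   0.41   1.676 -0.041  0.984  1.48 ]
[ 0.04283078  0.5329386  -2.77437677]
```

Call:
jog_arm(commands=[[5, 0, 0, -1.6, 0]])

```text
t: 44.73
tcp_pos: [0.5391, 0.1223, 0.2129]
tool_rot: [0.996, 0.076, 0.04, 0.019]
force: [1.0, 0.3, -1.4]
finger_gap: 0.169
```

```bash
python3 -c "
from h import *
hold(6); print(manip.sense()['force']); t=snapshot('top'); s=snapshot('scene'); 
a=np.hstack([cv2.resize(np.array(x['image'])[y0:y0+60,x0:x0+60,::-1],(390,390),interpolation=cv2.INTER_CUBIC) for x,x0,y0 in ((s,335,145),(t,235,165))]); cv2.imwrite('pics/c8.png',a)
c=lambda th,x,y:np.array([.5357+x*np.cos(th)-y*np.sin(th),.122+x*np.sin(th)+y*np.cos(th)])
"
```

```text
t 45.0833 tcp [0.5367 0.1221 0.2103] psi 0.154 tilt [ 0.075 -0.032] q [ 0.04   0.431  1.692 -0.043  0.945  1.482]
[ 0.42840336 -0.29231485 -0.70401482]
```

View pics/c8.png

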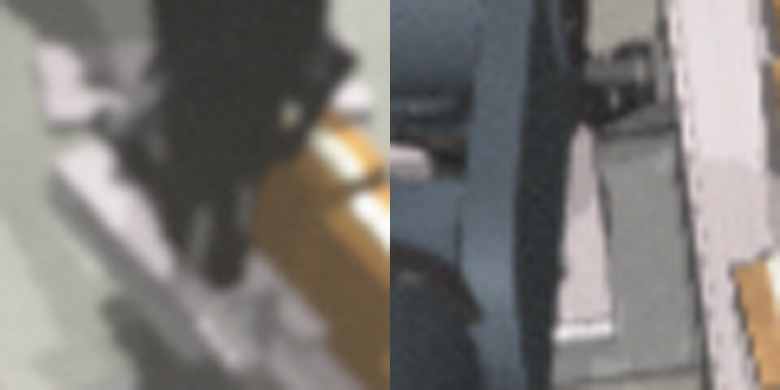

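Call:
jog_arm(commands=[[5, -0.1, 0, -0.2, 0]])

```text
t: 45.27
tcp_pos: [0.5362, 0.1221, 0.2088]
tool_rot: [0.996, 0.076, 0.037, 0.019]
force: [0.6, 0.0, -2.6]
finger_gap: 0.167
```

```bash
python3 -c "
from h import *
hold(5); print(manip.sense()['force'])"
```

```text
t 45.5667 tcp [0.5356 0.1221 0.2082] psi 0.154 tilt [ 0.075 -0.032] q [ 0.04   0.432  1.697 -0.043  0.939  1.482]
[-0.36802534  0.15864353 -2.47017045]
```

Call:
jog_arm(commands=[[45, 0, 0, 0, 0]])

```text
t: 45.65
tcp_pos: [0.5358, 0.1221, 0.2084]
tool_rot: [0.996, 0.076, 0.037, 0.019]
force: [-0.6, -0.8, 0.0]
finger_gap: 0.297
```

```bash
python3 -c "
from h import *
hold(6); print(manip.sense()['force'],manip.sense()['finger_gap'])"
```

```text
t 46.0 tcp [0.5358 0.1221 0.2084] psi 0.154 tilt [ 0.076 -0.032] q [ 0.04   0.432  1.696 -0.043  0.939  1.482]
[-1.06845173  0.54126813 -0.28091131] 0.448691536762327
```

Call:
jog_arm(commands=[[45, 0, 0, 1.5, 0], [45, 0, 0, 2, 0], [45, 0, 0, 3, 0], [45, 0, 0, 3.5, 0], [45, 0, 0, 2, 0]])

```text
t: 46.42
tcp_pos: [0.5306, 0.1217, 0.3265]
tool_rot: [0.997, 0.076, 0.028, 0.018]
force: [0.3, 0.8, 2.4]
finger_gap: 0.45
```

Call:
jog_arm(commands=[[45, 0.7, -3.5, 0, -0.05], [45, 0.7, -4, 0, -0.05], [45, 0.7, -4, 0, -0.05], [45, 0.7, -4, 0, -0.05], [45, 0.7, -4, 0, 0], [45, 0.7, -4, 0, 0], [45, 0.7, -4, 0, 0], [45, 0.7, -3, 0, 0]])

```text
t: 47.08
tcp_pos: [0.5892, -0.187, 0.3374]
tool_rot: [0.999, -0.021, 0.037, 0.021]
force: [0.4, 0.1, 0.2]
finger_gap: 0.45
```

```bash
python3 -c "
from h import *
hold(6); t=snapshot('top'); s=snapshot('scene'); 
a=np.hstack([cv2.resize(np.array(x['image'])[y0:y0+60,x0:x0+60,::-1],(390,390),interpolation=cv2.INTER_CUBIC) for x,x0,y0 in ((s,335,150),(t,230,160))]); cv2.imwrite('pics/c9.png',a)
for x in (s,t): rep(x,models.pinpoint,['plate_hole','lock_plate','pointer_top','pan_right_floor'])
"
```

```text
t 47.4333 tcp [ 0.5889 -0.1822  0.3371] psi -0.038 tilt [ 0.072 -0.042] q [-0.479  0.382  1.381 -0.004  1.295  1.133]
plate_hole [([0.234, 0.233, 0.011], 0.76, [350, 158]), ([0.473, 0.113, 0.198], 0.75, [353, 172]), ([0.52, -0.552, 0.006], 0.6, [152, 285]), ([0.581, 0.132, 0.233], 0.3, [377, 186])]
lock_plate [([0.54, 0.125, 0.187], 0.93, [366, 188]), ([0.256, 0.309, -0.001], 0.91, [369, 159]), ([0.578, -0.556, -0.003], 0.68, [154, 304]), ([0.629, 0.004, 0.072], 0.48, [339, 245])]
pointer_top [([0.585, 0.13, 0.232], 0.56, [377, 188])]
pan_right_floor [([0.551, -0.006, 0.069], 0.69, [326, 227])]
plate_hole [([0.519, -0.553, 0.01], 0.82, [461, 206]), ([0.478, 0.112, 0.195], 0.57, [260, 205]), ([0.537, 0.125, -0.004], 0.45, [263, 198]), ([0.519, 0.251, 0.068], 0.21, [221, 199])]
lock_plate [([0.534, 0.121, 0.192], 0.96, [258, 186])]
pointer_top [([0.579, 0.131, 0.23], 0.66, [253, 168])]
pan_right_floor [([0.556, -0.005, 0.072], 0.58, [301, 189])]
```

View pics/c9.png

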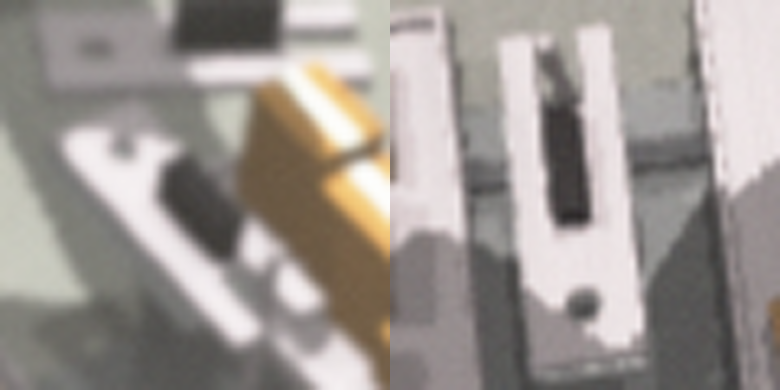

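```bash
python3 - <<'E'
from h import *
S={c:snapshot(c) for c in("top","scene")}
for c in S:
    s=S[c]; im=cv2.imread(f"pics/{c}0.png"); u,v=px(s,[[.617,-.181,.085]])[0].astype(int)
    r=16; cv2.imwrite(f"pics/w_{c}.png",cv2.resize(im[v-r:v+r,u-r:u+r],(380,380),interpolation=cv2.INTER_NEAREST)); print(c,u,v)
    ax=[[.617+d*np.cos(a),-.181+d*np.sin(a),.091] for a in (-.4,-.2,0,.2,.4) for d in(-.018,.018)]; print((px(s,ax)-[u-r,v-r]).round(1).tolist())
a=np.hstack([cv2.imread("pics/w_top.png"),cv2.imread("pics/w_scene.png")]); cv2.imwrite("pics/w.png",a)
t=S["top"]; print(ray(t,[(259.54-.4,206.6-.4)],.198).round(4))
E
```

```text
top 356 170
[[14.6, 20.9], [18.8, 11.0], [15.6, 21.2], [17.7, 10.6], [16.7, 21.3], [16.6, 10.5], [17.9, 21.2], [15.5, 10.6], [18.9, 20.9], [14.5, 10.9]]
scene 279 258
[[16.9, 10.1], [16.0, 20.8], [15.7, 10.2], [17.2, 20.7], [14.5, 10.5], [18.5, 20.4], [13.3, 10.9], [19.6, 19.9], [12.3, 11.6], [20.6, 19.3]]
[[0.4747 0.1134 0.198 ]]
```

View pics/w.png

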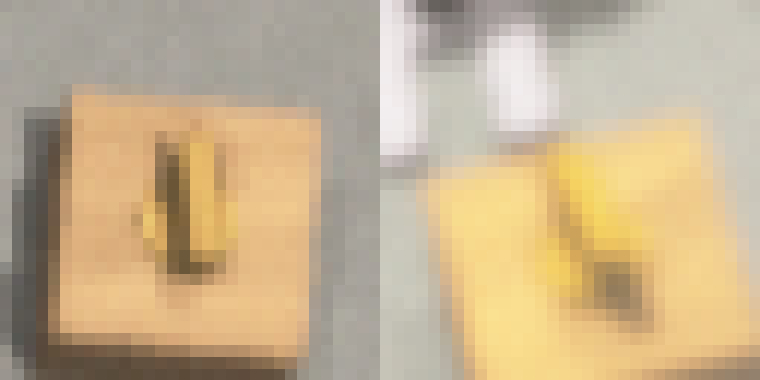

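Call:
jog_arm(commands=[[45, 1, 0, 0, 0.1]])

```text
t: 48.12
tcp_pos: [0.5981, -0.1832, 0.3373]
tool_rot: [0.999, 0.03, 0.037, 0.018]
force: [0.1, 0.2, 0.3]
finger_gap: 0.451
```

```bash
python3 -c "
from h import *
hold(5)"
```

```text
t 48.4167 tcp [ 0.5989 -0.1836  0.3371] psi 0.059 tilt [ 0.076 -0.035] q [-0.477  0.397  1.358  0.004  1.304  1.035]
```

Call:
jog_arm(commands=[[45, 1, 0, -3.8, 0.11]])

```text
t: 48.5
tcp_pos: [0.6124, -0.1854, 0.3072]
tool_rot: [0.995, 0.084, 0.045, 0.021]
force: [1.6, -0.9, 0.6]
finger_gap: 0.451
```

```bash
python3 -c "
from h import *
hold(5)"
```

```text
t 48.8 tcp [ 0.6091 -0.1838  0.3004] psi 0.167 tilt [ 0.08  -0.028] q [-0.474  0.441  1.387  0.013  1.23   0.927]
```

Call:
jog_arm(commands=[[45, 0.5, 0, -4, 0]])

```text
t: 48.88
tcp_pos: [0.6195, -0.1866, 0.2703]
tool_rot: [0.995, 0.082, 0.048, 0.023]
force: [1.6, -1.6, 1.5]
finger_gap: 0.453
```

```bash
python3 -c "
from h import *
hold(5)"
```

```text
t 49.1833 tcp [ 0.6149 -0.1842  0.2625] psi 0.167 tilt [ 0.083 -0.029] q [-0.47   0.484  1.423  0.013  1.148  0.93 ]
```

Call:
jog_arm(commands=[[45, 0, 0, -4, 0]])

```text
t: 49.27
tcp_pos: [0.6214, -0.1873, 0.2325]
tool_rot: [0.995, 0.082, 0.05, 0.024]
force: [2.6, -1.2, 0.6]
finger_gap: 0.447
```

```bash
python3 -c "
from h import *
hold(5)"
```

```text
t 49.5667 tcp [ 0.6159 -0.1848  0.2246] psi 0.167 tilt [ 0.086 -0.03 ] q [-0.47   0.524  1.465  0.013  1.063  0.929]
```

Call:
jog_arm(commands=[[45, 0, 0, -4, 0]])

```text
t: 49.65
tcp_pos: [0.6227, -0.188, 0.1943]
tool_rot: [0.995, 0.082, 0.051, 0.024]
force: [1.7, -0.8, 0.9]
finger_gap: 0.451
```

```bash
python3 -c "
from h import *
hold(5)"
```

```text
t 49.95 tcp [ 0.617  -0.1853  0.1866] psi 0.167 tilt [ 0.089 -0.032] q [-0.47   0.569  1.501  0.014  0.979  0.928]
```

Call:
jog_arm(commands=[[45, 0, 0.2, -4, 0]])

```text
t: 50.03
tcp_pos: [0.624, -0.1868, 0.156]
tool_rot: [0.995, 0.082, 0.052, 0.025]
force: [2.5, -1.2, -0.5]
finger_gap: 0.451
```

```bash
python3 -c "
from h import *
hold(5)"
```

```text
t 50.3333 tcp [ 0.6181 -0.1838  0.1486] psi 0.167 tilt [ 0.091 -0.033] q [-0.467  0.617  1.532  0.015  0.896  0.929]
```

Call:
jog_arm(commands=[[45, 0, 0.2, -3.5, 0]])

```text
t: 50.42
tcp_pos: [0.6244, -0.185, 0.1219]
tool_rot: [0.995, 0.082, 0.052, 0.025]
force: [1.8, 0.0, 0.2]
finger_gap: 0.452
```

```bash
python3 -c "
from h import *
hold(6);s=snapshot('scene');t=snapshot('top');rep(s,models.pinpoint,['screw_collar','thumbscrew']);rep(t,models.pinpoint,['screw_collar','thumbscrew'])
save(s,'s10.png',(245,220,325,300),7)"
```

```text
t 50.7667 tcp [ 0.6191 -0.1824  0.1155] psi 0.167 tilt [ 0.094 -0.035] q [-0.465  0.663  1.555  0.015  0.825  0.931]
screw_collar [([0.617, -0.179, 0.054], 0.51, [281, 264]), ([0.473, 0.107, 0.199], 0.34, [352, 172])]
thumbscrew [([0.62, -0.179, 0.002], 0.46, [282, 274])]
screw_collar []
thumbscrew [([0.626, -0.001, 0.068], 0.61, [301, 168])]
```

View pics/s10.png

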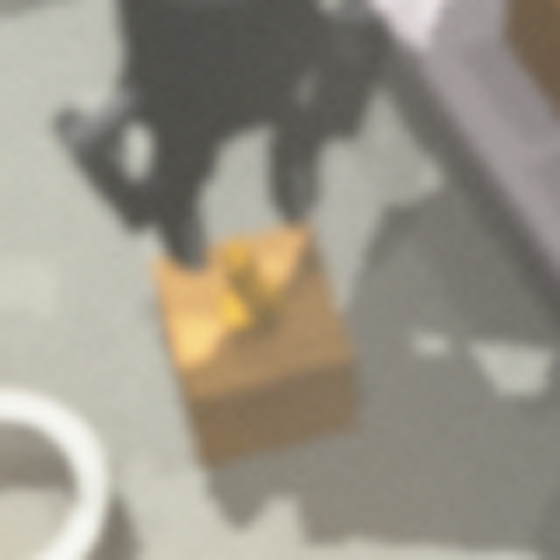

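Call:
jog_arm(commands=[[45, -0.1, 0.1, -3, 0]])

```text
t: 51.15
tcp_pos: [0.622, -0.1832, 0.0897]
tool_rot: [0.995, 0.082, 0.05, 0.024]
force: [1.3, -0.6, 0.8]
finger_gap: 0.448
```

```bash
python3 -c "
from h import *
hold(5)"
```

```text
t 51.45 tcp [ 0.6178 -0.1812  0.085 ] psi 0.167 tilt [ 0.093 -0.034] q [-0.464  0.706  1.574  0.016  0.763  0.931]
```

Call:
jog_arm(commands=[[45, -0.1, 0.1, -1.5, 0]])

```text
t: 51.53
tcp_pos: [0.6198, -0.1817, 0.0736]
tool_rot: [0.995, 0.082, 0.049, 0.023]
force: [0.9, -0.1, 0.3]
finger_gap: 0.451
```

```bash
python3 -c "
from h import *
hold(6)"
```

```text
t 51.8833 tcp [ 0.6174 -0.1805  0.0709] psi 0.167 tilt [ 0.094 -0.035] q [-0.463  0.726  1.583  0.017  0.733  0.931]
```

Call:
jog_arm(commands=[[0, 0, 0, 0, 0]], squeeze=50)

```text
t: 51.97
tcp_pos: [0.6176, -0.1806, 0.0715]
tool_rot: [0.995, 0.082, 0.046, 0.021]
force: [0.2, -0.5, 0.1]
finger_gap: 0.323
```

```bash
python3 -c "
from h import *
hold(10); print(manip.sense()['finger_gap'],manip.sense()['force'])"
```

```text
t 52.5167 tcp [ 0.6178 -0.1805  0.0717] psi 0.167 tilt [ 0.096 -0.035] q [-0.463  0.725  1.582  0.017  0.733  0.931]
0.10809947207963369 [-0.5281249   0.905496    5.43855231]
```

Call:
jog_arm(commands=[[0, 0, 0, 3, 0]])

```text
t: 52.6
tcp_pos: [0.6156, -0.1794, 0.0967]
tool_rot: [0.996, 0.082, 0.043, 0.019]
force: [0.6, 0.1, -1.4]
finger_gap: 0.104
```

```bash
python3 -c "
from h import *
hold(5)"
```

```text
t 52.9 tcp [ 0.6173 -0.1802  0.1008] psi 0.167 tilt [ 0.095 -0.035] q [-0.463  0.681  1.57   0.016  0.791  0.932]
```

Call:
jog_arm(commands=[[0, 0, 0, 4, 0]])

```text
t: 52.98
tcp_pos: [0.6133, -0.1784, 0.1317]
tool_rot: [0.996, 0.082, 0.04, 0.017]
force: [0.7, -1.0, -2.3]
finger_gap: 0.1
```

```bash
python3 -c "
from h import *
hold(5)"
```

```text
t 53.2833 tcp [ 0.6165 -0.1801  0.1396] psi 0.167 tilt [ 0.093 -0.034] q [-0.463  0.626  1.546  0.015  0.871  0.934]
```

Call:
jog_arm(commands=[[0, 0, 0, 4, 0]])

```text
t: 53.37
tcp_pos: [0.6104, -0.1775, 0.1702]
tool_rot: [0.996, 0.082, 0.036, 0.016]
force: [-1.1, 0.5, -1.0]
finger_gap: 0.102
```

```bash
python3 -c "
from h import *
hold(5)"
```

```text
t 53.6667 tcp [ 0.6155 -0.1796  0.1781] psi 0.167 tilt [ 0.09  -0.033] q [-0.463  0.575  1.517  0.014  0.953  0.935]
```

Call:
jog_arm(commands=[[0, 0, 0, 4, 0]])

```text
t: 53.75
tcp_pos: [0.6094, -0.1769, 0.2086]
tool_rot: [0.996, 0.082, 0.035, 0.015]
force: [-0.3, 0.5, -2.2]
finger_gap: 0.106
```

```bash
python3 -c "
from h import *
hold(5)"
```

```text
t 54.05 tcp [ 0.6144 -0.1791  0.2165] psi 0.167 tilt [ 0.088 -0.031] q [-0.463  0.529  1.482  0.013  1.038  0.937]
```

Call:
jog_arm(commands=[[0, 0, 0, 4, 0]])

```text
t: 54.13
tcp_pos: [0.6085, -0.1765, 0.2468]
tool_rot: [0.996, 0.082, 0.033, 0.014]
force: [1.3, 0.4, -1.7]
finger_gap: 0.106
```

```bash
python3 -c "
from h import *
hold(5)"
```

```text
t 54.4333 tcp [ 0.6134 -0.1786  0.2548] psi 0.167 tilt [ 0.085 -0.03 ] q [-0.463  0.487  1.441  0.012  1.125  0.938]
```

Call:
jog_arm(commands=[[0, 0, 0, 4, 0]])

```text
t: 54.52
tcp_pos: [0.6078, -0.1761, 0.2849]
tool_rot: [0.996, 0.082, 0.032, 0.013]
force: [0.2, -0.9, -1.4]
finger_gap: 0.103
```

```bash
python3 -c "
from h import *
hold(6); print(manip.sense()['finger_gap'],manip.sense()['force']); s=snapshot('scene'); rep(s,models.pinpoint,['thumbscrew','screw_collar'])"
```

```text
t 54.8667 tcp [ 0.6124 -0.1782  0.2929] psi 0.167 tilt [ 0.082 -0.028] q [-0.463  0.45   1.394  0.012  1.213  0.939]
0.104828652901508 [-0.26231707  0.25266805 -0.42274158]
thumbscrew [([0.612, -0.182, 0.224], 0.53, [276, 229])]
screw_collar [([0.611, -0.178, 0.28], 0.67, [276, 214]), ([0.557, -0.009, 0.068], 0.6, [326, 229]), ([0.327, -0.236, -0.0], 0.4, [240, 210])]
```

Call:
jog_arm(commands=[[0, -1.2, 2.6, 0, 0], [0, -1.6, 3.4, 0, 0], [0, -1.6, 3.4, 0, 0], [0, -1.6, 3.4, 0, 0], [0, -1.6, 3.4, 0, 0], [0, -1.6, 3.4, 0, 0], [0, -1.6, 3.4, 0, 0], [0, -1, 2, 0, 0]])

```text
t: 55.68
tcp_pos: [0.4901, 0.0733, 0.2883]
tool_rot: [0.996, 0.076, 0.038, 0.018]
force: [0.3, 0.1, -0.4]
finger_gap: 0.1
```

```bash
python3 -c "
from h import *
tool();hold(6)"
```

```text
t 55.6833 tcp [0.4901 0.0733 0.2883] psi 0.154 tilt [ 0.079 -0.031] q [-0.062  0.251  1.727 -0.029  1.082  1.369]
t 56.0333 tcp [0.4937 0.0695 0.2888] psi 0.152 tilt [ 0.082 -0.033] q [-0.068  0.254  1.722 -0.031  1.082  1.366]
```

Call:
jog_arm(commands=[[0, -0.9, 2.2, 0, 0]])

```text
t: 56.12
tcp_pos: [0.4876, 0.0882, 0.2889]
tool_rot: [0.996, 0.072, 0.041, 0.021]
force: [1.3, 0.4, -1.0]
finger_gap: 0.104
```

```bash
python3 -c "
from h import *
hold(5)"
```

```text
t 56.4167 tcp [0.4854 0.0905 0.2888] psi 0.151 tilt [ 0.083 -0.033] q [-0.023  0.247  1.731 -0.036  1.08   1.414]
```

Call:
jog_arm(commands=[[0, -0.8, 2.1, 0, 0]])

```text
t: 56.5
tcp_pos: [0.4798, 0.1087, 0.289]
tool_rot: [0.996, 0.072, 0.041, 0.021]
force: [0.3, -0.3, -0.2]
finger_gap: 0.104
```

```bash
python3 -c "
from h import *
hold(6)
s=snapshot('scene');t=snapshot('top')
for x in (s,t): rep(x,models.pinpoint,['thumbscrew','screw_collar','plate_hole'])
tool()"
```

```text
t 56.85 tcp [0.4779 0.1108 0.2889] psi 0.15 tilt [ 0.083 -0.034] q [ 0.022  0.243  1.737 -0.04   1.079  1.462]
thumbscrew [([0.481, 0.107, 0.222], 0.4, [353, 169])]
screw_collar [([0.627, 0.006, 0.071], 0.25, [340, 244])]
plate_hole [([0.472, 0.111, 0.198], 0.83, [353, 172]), ([0.233, 0.236, 0.009], 0.74, [350, 158]), ([0.519, -0.554, 0.007], 0.63, [152, 285]), ([0.476, 0.109, 0.276], 0.52, [355, 154])]
thumbscrew []
screw_collar [([0.619, -0.179, -0.002], 0.68, [352, 176]), ([0.514, 0.25, 0.068], 0.43, [222, 200])]
plate_hole [([0.517, -0.551, 0.009], 0.56, [461, 207]), ([0.479, 0.114, 0.196], 0.51, [259, 205]), ([0.518, 0.25, 0.066], 0.25, [222, 199])]
t 57.25 tcp [0.4774 0.1114 0.2888] psi 0.15 tilt [ 0.083 -0.033] q [ 0.023  0.243  1.737 -0.04   1.079  1.462]
```

Call:
jog_arm(commands=[[0, -0.1, 0.1, -1.8, 0]])

```text
t: 57.33
tcp_pos: [0.4793, 0.1124, 0.2736]
tool_rot: [0.996, 0.074, 0.044, 0.02]
force: [1.3, 0.3, -0.5]
finger_gap: 0.105
```

```bash
python3 -c "
from h import *
hold(6)"
```

```text
t 57.6833 tcp [0.4769 0.1124 0.2714] psi 0.151 tilt [ 0.084 -0.033] q [ 0.025  0.264  1.763 -0.041  1.032  1.467]
```

Call:
jog_arm(commands=[[0, -0.1, 0, -1.2, 0]])

```text
t: 57.77
tcp_pos: [0.4786, 0.1125, 0.2624]
tool_rot: [0.996, 0.074, 0.045, 0.02]
force: [-11.4, 2.9, 71.0]
finger_gap: 0.099
```

```bash
python3 -c "
from h import *
hold(6); print(manip.sense()['force'])
s=snapshot('scene'); save(s,'s11.png',(315,125,395,205),7)"
```

```text
t 58.1167 tcp [0.4761 0.1124 0.2596] psi 0.151 tilt [ 0.084 -0.033] q [ 0.025  0.278  1.781 -0.042  0.999  1.468]
[-1.0737584  -0.20199264 -0.80059241]
```

View pics/s11.png

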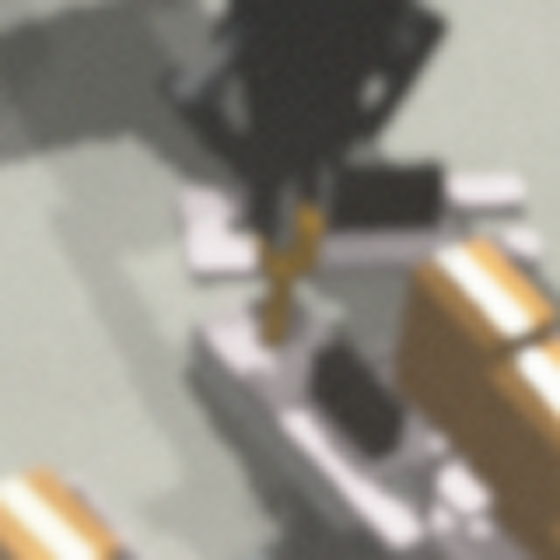

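Call:
jog_arm(commands=[[0, 0, 0, -0.7, 0]])

```text
t: 58.25
tcp_pos: [0.4761, 0.1129, 0.2536]
tool_rot: [0.996, 0.074, 0.041, 0.019]
force: [-0.5, -0.4, 1.2]
finger_gap: 0.102
```

```bash
python3 -c "
from h import *
hold(4); print(manip.sense()['force'])"
```

```text
t 58.5 tcp [0.4754 0.1127 0.2521] psi 0.15 tilt [ 0.083 -0.033] q [ 0.025  0.288  1.791 -0.042  0.981  1.469]
[-0.48987803  1.67750613 -0.34083574]
```

Call:
jog_arm(commands=[[0, 0, 0, -0.7, 0]])

```text
t: 58.58
tcp_pos: [0.4756, 0.1138, 0.2464]
tool_rot: [0.996, 0.074, 0.041, 0.018]
force: [-5.0, 7.1, 0.5]
finger_gap: 0.101
```

```bash
python3 -c "
from h import *
hold(4); print(manip.sense()['force'])
s=snapshot('scene');t=snapshot('top')
for x in (s,t): rep(x,models.pinpoint,['thumbscrew','screw_collar','plate_hole','lock_plate'])"
```

```text
t 58.8333 tcp [0.4744 0.1139 0.2442] psi 0.149 tilt [ 0.08 -0.03] q [ 0.026  0.299  1.801 -0.039  0.962  1.47 ]
[-1.23564075  4.60356638 -3.28656698]
thumbscrew [([0.478, 0.112, 0.175], 0.6, [353, 178])]
screw_collar [([0.477, 0.114, 0.232], 0.57, [355, 165])]
plate_hole [([0.472, 0.11, 0.198], 0.77, [352, 172]), ([0.522, -0.555, 0.007], 0.77, [151, 286]), ([0.234, 0.235, 0.01], 0.65, [350, 158])]
lock_plate [([0.576, -0.558, -0.003], 0.98, [154, 304]), ([0.254, 0.306, 0.004], 0.94, [369, 158]), ([0.538, 0.122, 0.189], 0.63, [365, 188])]
thumbscrew []
screw_collar []
plate_hole [([0.518, -0.553, 0.008], 0.97, [461, 207]), ([0.48, 0.113, 0.196], 0.66, [259, 204]), ([0.561, -0.008, 0.068], 0.43, [302, 188])]
lock_plate [([0.578, -0.551, 0.001], 0.68, [459, 190]), ([0.478, 0.111, 0.194], 0.57, [260, 205])]
```

Call:
jog_arm(commands=[[0, 0, 0.1, -0.8, 0]])

```text
t: 59.42
tcp_pos: [0.4748, 0.1153, 0.2369]
tool_rot: [0.996, 0.074, 0.04, 0.018]
force: [-1.9, -1.8, 1.1]
finger_gap: 0.103
```

```bash
python3 -c "
from h import *
hold(4); print(manip.sense()['force'])"
```

```text
t 59.6667 tcp [0.4744 0.1147 0.2359] psi 0.149 tilt [ 0.08 -0.03] q [ 0.028  0.311  1.811 -0.04   0.941  1.474]
[-0.73459561  0.88677795 -1.20002737]
```

Call:
jog_arm(commands=[[0, 0, 0, -0.8, 0]])

```text
t: 59.75
tcp_pos: [0.4749, 0.1148, 0.2289]
tool_rot: [0.996, 0.074, 0.04, 0.018]
force: [-3.0, 1.3, 3.1]
finger_gap: 0.102
```

```bash
python3 -c "
from h import *
hold(4); print(manip.sense()['force'])"
```

```text
t 60.0 tcp [0.4744 0.1147 0.2276] psi 0.149 tilt [ 0.079 -0.03 ] q [ 0.028  0.324  1.821 -0.041  0.919  1.475]
[ 0.18691626  1.5523024  -1.62847838]
```

Call:
jog_arm(commands=[[0, 0, 0, -0.8, 0]])

```text
t: 60.08
tcp_pos: [0.475, 0.1147, 0.2207]
tool_rot: [0.996, 0.074, 0.039, 0.018]
force: [-2.6, 1.1, 1.9]
finger_gap: 0.102
```

```bash
python3 -c "
from h import *
hold(4); print(manip.sense()['force'])"
```

```text
t 60.3333 tcp [0.4745 0.1145 0.2195] psi 0.149 tilt [ 0.079 -0.031] q [ 0.028  0.336  1.83  -0.042  0.897  1.476]
[ 0.03308786  1.12780319 -0.83339805]
```

Call:
jog_arm(commands=[[0, 0, 0, -0.6, 0]])

```text
t: 60.42
tcp_pos: [0.4751, 0.1145, 0.2143]
tool_rot: [0.996, 0.074, 0.039, 0.018]
force: [-2.6, -0.3, 1.4]
finger_gap: 0.108
```

```bash
python3 -c "
from h import *
hold(4); print(manip.sense()['force'])"
```

```text
t 60.6667 tcp [0.4747 0.1144 0.2134] psi 0.149 tilt [ 0.08  -0.031] q [ 0.028  0.346  1.837 -0.043  0.88   1.477]
[-0.6900805   0.59032861 -0.71952389]
```

Call:
jog_arm(commands=[[0, 0, 0, -0.4, 0]])

```text
t: 60.75
tcp_pos: [0.4751, 0.1144, 0.2099]
tool_rot: [0.996, 0.074, 0.039, 0.018]
force: [-1.9, -1.1, 2.5]
finger_gap: 0.101
```

```bash
python3 -c "
from h import *
hold(4); print(manip.sense()['force'])"
```

```text
t 61.0 tcp [0.4751 0.1144 0.2098] psi 0.149 tilt [ 0.081 -0.031] q [ 0.028  0.351  1.841 -0.043  0.87   1.477]
[-1.55593346 -0.67192412  4.59230467]
```

Call:
jog_arm(commands=[[0, 0, 0, -0.2, 0]])

```text
t: 61.08
tcp_pos: [0.4753, 0.1143, 0.2095]
tool_rot: [0.996, 0.074, 0.04, 0.019]
force: [-9.6, -0.1, 30.5]
finger_gap: 0.104
```

```bash
python3 -c "
from h import *
hold(4); print(manip.sense()['force']); s=snapshot('scene');rep(s,models.pinpoint,['thumbscrew','screw_collar','plate_hole'])"
```

```text
t 61.3333 tcp [0.4752 0.1143 0.2097] psi 0.15 tilt [ 0.082 -0.031] q [ 0.028  0.351  1.842 -0.044  0.868  1.478]
[-5.25899179 -0.64134848 16.08351547]
thumbscrew [([0.478, 0.111, 0.144], 0.58, [352, 185]), ([0.392, 0.456, 0.006], 0.31, [420, 171])]
screw_collar [([0.473, 0.113, 0.196], 0.61, [353, 172]), ([0.471, 0.009, 0.072], 0.21, [321, 207])]
plate_hole [([0.519, -0.557, 0.007], 0.96, [151, 285]), ([0.231, 0.233, 0.01], 0.72, [350, 157]), ([0.474, 0.109, 0.199], 0.58, [352, 172])]
```

Call:
jog_arm(commands=[[40, 0, 0, 0, 0]])

```text
t: 61.62
tcp_pos: [0.4755, 0.1143, 0.2103]
tool_rot: [0.996, 0.074, 0.041, 0.019]
force: [-0.5, -0.6, 0.2]
finger_gap: 0.23
```

```bash
python3 -c "
from h import *
hold(6)"
```

```text
t 61.9667 tcp [0.4751 0.1143 0.2092] psi 0.15 tilt [ 0.082 -0.031] q [ 0.028  0.352  1.842 -0.044  0.867  1.478]
```

Call:
jog_arm(commands=[[40, 0, 0, 1.5, 0], [40, 0, 0, 2, 0], [40, 0, 0, 3, 0], [40, 0, 0, 3.5, 0], [40, 0, 0, 3, 0], [40, 0, -3, 0, 0], [40, 0, -4, 0, 0], [40, 0, -4, 0, 0]])

```text
t: 62.63
tcp_pos: [0.4731, 0.0073, 0.3426]
tool_rot: [0.996, 0.08, 0.037, 0.018]
force: [1.1, 1.1, 0.8]
finger_gap: 0.402
```

Call:
jog_arm(commands=[[40, 0, -4, 0, 0], [40, 0, -4, 0, 0], [40, 0, -4, 0, 0], [40, 0, -4, 0, 0], [40, 0, -2, 0, 0], [40, 0, 0, 0, 0]])

```text
t: 63.13
tcp_pos: [0.4723, -0.1878, 0.3425]
tool_rot: [0.996, 0.078, 0.039, 0.02]
force: [-0.1, 0.4, -0.4]
finger_gap: 0.401
```

```bash
python3 -c "
from h import *
hold(8); s=snapshot('scene');t=snapshot('top')
a=np.hstack([cv2.resize(np.array(x['image'])[y0:y0+110,x0:x0+120,::-1],(396,363),interpolation=cv2.INTER_CUBIC) for x,x0,y0 in ((s,300,145),(t,200,135))]); cv2.imwrite('pics/fin.png',a)
for x in (s,t): rep(x,models.pinpoint,['screw_collar','plate_hole','lock_plate','pointer_top','pan_left_floor','pan_right_floor','tall1','short1'])"
```

```text
t 63.5833 tcp [ 0.4722 -0.182   0.343 ] psi 0.166 tilt [ 0.08  -0.032] q [-0.601  0.203  1.629  0.021  1.225  0.8  ]
screw_collar [([0.474, 0.113, 0.197], 0.59, [353, 172])]
plate_hole [([0.231, 0.235, 0.01], 0.96, [350, 157]), ([0.521, -0.554, 0.006], 0.92, [152, 286]), ([0.757, -0.036, -0.001], 0.7, [343, 297])]
lock_plate [([0.578, -0.556, -0.003], 0.98, [155, 304]), ([0.253, 0.305, -0.0], 0.92, [368, 159]), ([0.538, 0.123, 0.19], 0.57, [365, 187])]
pointer_top [([0.474, 0.009, 0.07], 0.68, [321, 208]), ([0.581, 0.13, 0.235], 0.54, [376, 186])]
pan_left_floor [([0.585, 0.246, 0.069], 0.69, [401, 212]), ([0.515, 0.252, 0.069], 0.59, [392, 197]), ([0.54, 0.121, 0.19], 0.39, [365, 188])]
pan_right_floor [([0.55, -0.006, 0.066], 0.86, [326, 227])]
tall1 [([0.444, 0.246, 0.072], 0.88, [381, 182]), ([0.63, 0.007, 0.07], 0.84, [340, 245]), ([0.517, 0.246, 0.07], 0.75, [391, 197]), ([0.559, -0.006, 0.069], 0.61, [327, 229]), ([0.656, -0.306, -0.002], 0.25, [245, 298])]
short1 [([0.47, 0.007, 0.07], 0.83, [320, 207]), ([0.474, 0.114, 0.19], 0.7, [353, 174]), ([0.376, -0.493, 0.0], 0.57, [1
[... 394 characters left out ...]
[0.576, -0.552, 0.002], 0.61, [459, 190]), ([0.535, 0.12, 0.192], 0.57, [258, 186]), ([0.393, 0.462, 0.001], 0.26, [160, 239])]
pointer_top [([0.583, 0.128, 0.234], 0.64, [254, 166])]
pan_left_floor [([0.514, 0.253, 0.072], 0.8, [220, 200])]
pan_right_floor [([0.556, -0.002, 0.073], 0.71, [301, 189]), ([0.469, 0.009, 0.07], 0.69, [297, 215])]
tall1 [([0.518, 0.246, 0.065], 0.92, [223, 199]), ([0.441, 0.242, 0.07], 0.81, [222, 223]), ([0.563, -0.009, 0.07], 0.7, [303, 187]), ([0.63, -0.004, 0.072], 0.53, [302, 166]), ([0.473, 0.113, 0.14], 0.52, [261, 210])]
short1 [([0.373, -0.498, -0.002], 0.83, [447, 249]), ([0.471, 0.009, 0.07], 0.6, [296, 215]), ([0.582, 0.249, 0.068], 0.53, [223, 180])]
```

```bash
python3 - <<'E'
from h import *
for c in("top","scene"):
    s=snapshot(c); im=np.array(s["image"]).astype(int); sat=(im.max(2)-im.min(2))
    hsv=cv2.cvtColor(s["image"],cv2.COLOR_RGB2HSV)
    for n,P in (("shortR",[.471,.008,.11]),("shortL",[.584,.247,.11]),("tallR",[.56,-.007,.15])):
        u,v=px(s,[P])[0].astype(int); r=15
        b=(((hsv[:,:,0]<20)&(hsv[:,:,1]>85))).astype(np.uint8); m=np.zeros_like(b); m[v-r:v+r,u-r:u+r]=b[v-r:v+r,u-r:u+r]
        k,l,st,_=cv2.connectedComponentsWithStats(cv2.morphologyEx(m,cv2.MORPH_CLOSE,np.ones((5,5))))
        j=l[v,u] or 1+np.argmax(st[1:,4]); print(c,n,(u,v),"brown bbox x,y,w,h,area",st[j].tolist())
        f=lambda z0,z1:[[P[0]+dx,P[1]+dy,z] for dx in(-.03,.03) for dy in(-.022,.022) for z in(z0,z1)]
        q=px(s,f(.07,P[2])); print("   expected upright bbox",np.r_[q.min(0),q.max(0)-q.min(0)].round(0).tolist())
print(manip.sense()["force"],manip.sense()["t"])
E
```

```text
top shortR (np.int64(296), np.int64(212)) brown bbox x,y,w,h,area [288, 204, 18, 21, 207]
   expected upright bbox [289.0, 203.0, 15.0, 21.0]
top shortL (np.int64(221), np.int64(175)) brown bbox x,y,w,h,area [220, 168, 10, 22, 127]
   expected upright bbox [213.0, 166.0, 18.0, 22.0]
top tallR (np.int64(302), np.int64(181)) brown bbox x,y,w,h,area [294, 166, 17, 30, 271]
   expected upright bbox [295.0, 172.0, 15.0, 25.0]
scene shortR (np.int64(320), np.int64(199)) brown bbox x,y,w,h,area [313, 193, 22, 21, 208]
   expected upright bbox [311.0, 191.0, 20.0, 25.0]
scene shortL (np.int64(403), np.int64(203)) brown bbox x,y,w,h,area [388, 188, 27, 30, 448]
   expected upright bbox [391.0, 195.0, 24.0, 25.0]
scene tallR (np.int64(328), np.int64(213)) brown bbox x,y,w,h,area [313, 198, 30, 30, 295]
   expected upright bbox [317.0, 204.0, 22.0, 35.0]
[-0.25762448  0.55047557  0.39186402] 64.5833
```

Both shorts match the outlines expected of upright cartons, and everything is seated, so I'm handing in.

```bash
python3 -c "
from h import *
print(workorder.sign_off())"
```

```text
the job is handed in; nothing more can be done
None
```

I shared the cartons out, two tall and one short on each pan. The pans levelled, and then I locked the balance with the smaller white plate and the thumbscrew. I handed the job in at about 65 s of the 210 s allowed, and the sign-off reports no verdict.

**Last checks:**
- **Pans:** both floors measure about 70 mm (readings from 66 to 73 mm), and the pointer stands in the middle.
- **Cartons:** all six are on the pans. Both shorts roughly match the outline of an upright carton. The short on the right pan had shifted about 3 cm by itself but is still inside the pan.
- **Lock plate:** it lies on the ledge with its notch round the pointer. Its hole was within about 2–3 mm of where I had measured the ledge's hole.
- **Thumbscrew:** it went down until the collar rested on the plate, at the expected height and with about 16 N of push-back. The collar reads within about 2 mm of the hole's axis.

**What went less well:**
- **Contact force:** the screw's first touch on the hole's rim gave a brief 71 N at the wrist, under the 120 N limit. The plate did not measurably move.
- **Camera disagreement:** the two cameras differ by up to 5 mm in x for the holes, so I used the average.
- **Final picture:** I had reached the viewing limit, so the last check rests on measured positions only.

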